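Lay the marker case on its back and clip in the markers by length

TASK

Push the top of the standing marker case so that it tips over the edge of the cutting mat onto its back, then put away every marker: long markers in the clips of the long compartment, short ones in the clips of the short compartment, one to a bay and either way round, each pressed down until it has snapped fully home in both its clips. One short marker has been clipped into the long compartment by mistake: move it to the short one. Leave the pencil, the pen and the other things on the desk where they are.

Things in the scene. Friction and masses are not known exactly. Their poses are not given: they have to be found in the camera images.
- case: marker case: open-fronted box of pale wood, 222 wide x 278 long x 46 mm deep, 0.9 kg, loose; stands on end at the start. Origin: outside middle of the end wall it stands on, at half depth. Own x points out of the open face (to the robot's right, world -y, within 0.2 rad, while it stands; up once it lies on its back), z along its length (up while it stands), y across its width
- case_top (a point): point on the outside of the case's other end wall, the upper one while it stands, in its middle: own (0, 0, 278 mm). Push the rim of this wall (8 mm thick, rim at own x = +23 mm) towards the case's back: it leans some 6 degrees, then falls by itself. Its foot is about 2 mm from the mat, whose edge blocks it from sliding
- case_divider (a point): middle of the low divider, 6 mm thick, own z = 154 to 160 mm, top at own x = +11 mm. It parts the case into a long compartment (own z 8 to 154 mm) and a short one (160 to 270 mm). Back panel 8 mm thick, inner side at own x = -15 mm; side walls 8 mm thick, rims at own x = +23 mm. The long one has a row of three bays, 55 mm apart across the width, the short one four, 44 mm apart; markers lie along own z
- mat: cutting mat, dark green with a thin grid, 220 x 300 x 5 mm, fixed to the table; origin middle of its underside; x and y along its short and long sides
- long_bay0 (a point): seated place of the middle of a marker's axis, bay 0 of the long row: own (5, -55, 81 mm) of the case, axes as the case's; 20 mm over the inside of the back. Two 12 mm wide steel spring clips stand 30 mm either side of it, 48 mm clear between them for the fingers. Their lips open to 22 mm at own x = +19 mm (sideways catch 4 mm). A marker pushed straight in springs them apart with 4 to 6 N; pulling it out takes 2 to 4 N
- long_bay1 (a point): seated place of the middle of a marker's axis, bay 1 of the long row: own (5, 0, 81 mm) of the case, axes as the case's; 20 mm over the inside of the back. Clips as at bay 0
- long_bay2 (a point): seated place of the middle of a marker's axis, bay 2 of the long row: own (5, 55, 81 mm) of the case, axes as the case's; 20 mm over the inside of the back. Clips as at bay 0
- short_bay0 (a point): seated place of the middle of a marker's axis, bay 0 of the short row: own (5, -66, 215 mm) of the case, axes as the case's; 20 mm over the inside of the back. Two 12 mm wide steel spring clips stand 26 mm either side of it, 40 mm clear between them for the fingers. Their lips open to 22 mm at own x = +19 mm (sideways catch 4 mm). A marker pushed straight in springs them apart with 4 to 6 N; pulling it out takes 2 to 4 N
- short_bay1 (a point): seated place of the middle of a marker's axis, bay 1 of the short row: own (5, -22, 215 mm) of the case, axes as the case's; 20 mm over the inside of the back. Clips as at bay 0
- short_bay2 (a point): seated place of the middle of a marker's axis, bay 2 of the short row: own (5, 22, 215 mm) of the case, axes as the case's; 20 mm over the inside of the back. Clips as at bay 0
- short_bay3 (a point): seated place of the middle of a marker's axis, bay 3 of the short row: own (5, 66, 215 mm) of the case, axes as the case's; 20 mm over the inside of the back. Clips as at bay 0
- marker_long0_mid (a point): long marker, dark slate grey, capped, 131 mm long, about 17 mm thick (18 mm at the cap, its +y end, which is squared at the tip, 18 x 18 mm, against rolling), 20 g; lying on the table at the start (None if absent in this run). The point is the middle of its axis, about 9 mm above the table as it lies ; own y along its length
- marker_long1_mid (a point): long marker, dark slate grey, capped, 131 mm long, about 17 mm thick (18 mm at the cap, its +y end, which is squared at the tip, 18 x 18 mm, against rolling), 20 g; lying on the table at the start (None if absent in this run). The point is the middle of its axis, about 9 mm above the table as it lies ; own y along its length
- marker_long2_mid (a point): long marker, dark slate grey, capped, 131 mm long, about 17 mm thick (18 mm at the cap, its +y end, which is squared at the tip, 18 x 18 mm, against rolling), 20 g; lying on the table at the start (None if absent in this run). The point is the middle of its axis, about 9 mm above the table as it lies ; own y along its length
- marker_short0_mid (a point): short marker, dark slate grey, capped, 95 mm long, about 17 mm thick (18 mm at the cap, its +y end, which is squared at the tip, 18 x 18 mm, against rolling), 14 g; lying on the table at the start (None if absent in this run). The point is the middle of its axis, about 9 mm above the table as it lies ; own y along its length
- marker_short1_mid (a point): short marker, dark slate grey, capped, 95 mm long, about 17 mm thick (18 mm at the cap, its +y end, which is squared at the tip, 18 x 18 mm, against rolling), 14 g; lying on the table at the start (None if absent in this run). The point is the middle of its axis, about 9 mm above the table as it lies ; own y along its length
- marker_short2_mid (a point): short marker, dark slate grey, capped, 95 mm long, about 17 mm thick (18 mm at the cap, its +y end, which is squared at the tip, 18 x 18 mm, against rolling), 14 g; lying on the table at the start (None if absent in this run). The point is the middle of its axis, about 9 mm above the table as it lies ; own y along its length
- marker_short3_mid (a point): short marker, dark slate grey, capped, 95 mm long, about 17 mm thick (18 mm at the cap, its +y end, which is squared at the tip, 18 x 18 mm, against rolling), 14 g; clipped into the long row, bay 1, by mistake at the start. The point is the middle of its axis; own y along its length
- desk_pencil: green pencil, 7 x 123 mm, lying at the back left; a bystander, to be left alone; origin middle of its underside
- desk_pen: black ball pen, 12 x 145 mm, lying at the back right; a bystander, to be left alone; origin middle of its underside
- desk_eraser: eraser, 22 x 50 x 12 mm, near the robot; a bystander, to be left alone; origin middle of its underside
- desk_sharpener: brass sharpener, 18 x 28 x 16 mm, near the robot; a bystander, to be left alone; origin middle of its underside
- desk_ink: ink bottle, 53 mm wide, 60 mm high, behind the mat; a bystander, to be left alone; origin middle of its underside
- desk_glue: glue stick standing upright, 28 mm thick, 92 mm high, behind the mat; a bystander, to be left alone; origin middle of its underside
Things that resemble listed ones, but are neither listed nor needed, are in the scene too. Leave any pink look-alike of the part that bears marker_long0_mid alone.

How it is judged:
By the outcome, as a careful person would: the job done as asked, in the order asked, and still so for the second after the job is handed in, with the robot touching nothing.
Of marker_long0, marker_long1, marker_long2, marker_short0, marker_short1, marker_short2 only 4 to 6 are there at a start; the rules pass over those that are not, and their reading is None.
At some moment in a run one of marker_long0, marker_long1, marker_long2, marker_short0, marker_short1, marker_short2 may be knocked a few centimetres aside while the robot is not near it.
Once in a run the grip may slacken for a moment while it holds something.
It also fails if it takes over 210 s, if anything falls off the work surface, if the arm or the gripper's body presses on something with over 40 N, if the wrist force passes 120 N, or if a joint passes its speed limit or range.

ROBOT

A 6-joint arm with a two-finger parallel gripper is mounted at the origin on a cart in front of the work surface, level with it; the furniture and walls round the work are solid. World frame = base frame: x ahead of the robot, y to its left, z up, the work surface at z = 0. Lengths are in m, angles in rad, forces in N, time in s.
With the tool pointing down it reaches from about 0.425 to 0.95 m from the base axis. Payload 3.5 kg.
Tool frame: the origin (TCP) lies at the very end of the fingers, on their centre line; the grasp point (between the pads) lies 19 mm behind it (grasp_offset is the distance from the TCP to the grasp point, in m); z points along the fingers, y is the direction in which the jaws open and shut (so a half turn about z gives the same grasp; the last joint's range is limited). The gripper opens to 85 mm and grips with 20 to 120 N. Pads are 22 mm wide; open, the fingers measure 114 mm over their backs; the gripper's body (76 mm by 85 mm) begins 54 mm behind the grasp point. The pads swing forward as they close: fully open they stand 13 mm farther back than shut.
Start: joints at [1.119, 0.286, 1.577, -0, 1.279, -0.15], TCP at [0.201, 0.644, 0.231] pointing down, gripper open.
Joint ranges: [-2.77, 2.77], [-0.9, 2.22], [0.21, 2.48], [-1.53, 4.67], [0.24, 2.81], [-2.84, 2.84]. Speed limits (rad/s): [2.79, 2.79, 3.14, 3.14, 3.14, 3.14].

INTERFACE

Orientations are given as a unit quaternion [w, x, y, z].
In Python, from workcell import read_state, read_camera, camera_model, hand_in, grasp_offset gives the robot as it stands.
- The arm moves only by the tool apply_moves, never from a script. Its argument "plan" is a list of rows, each an object of numbers: "x", "y", "z": the shift along the tool's x, y, z in mm; "rx", "ry", "rz": the turn, a rotation vector about the tool's x, y, z in rad; "hand": the finger opening in mm, from 0 to 85.4. A call has 1 to 20 rows; each row is the pose to reach, as a shift and turn from the pose measured when the call began, along the tool's axes at that moment; what a row does not reach only later rows make up. A row lasts 1/10 s, in which the tool goes at most 50 mm and 8.59 degrees, less where a joint would pass 70% of its speed; a pose out of reach is approached as far as the arm can. A call with a gripper value outside its range is refused whole. The fingers move at their own pace and stop on an object; the grip force is fixed at half the most. Time passes only in rows, so rows that repeat a pose let the fingers close. It gives the time, the measured TCP pose, the force and the opening at its end, in the units of the state.
- read_state(): the state, without advancing time (a new reading comes with each control period).
- read_camera(name): name is "side" or "top"; returns the picture (384x512x3 uint8, red, green, blue); there is no depth.
- camera_model(name): a dict with "fx", "fy", "cx", "cy" (pixels), "rvec" (rotation vector, rad) and "tvec" (3), from world to camera coordinates, as OpenCV has them. Camera axes: x right, y down, z forward; pixel columns grow to the right and rows downward; lengths in m; the calibration is good to about 2 mm. A picture is of the moment at which its call begins. camera_model takes no time and is no camera call.
- hand_in(): hands the job in, once; it reports no verdict.
The state is a dict: "t": time; "joint_positions": joint angles; "dq": joint speeds; "joint_efforts": joint torques, N m; "position": TCP position; "eef_rot": TCP orientation; "force": force on the tool from outside, world axes, zero at the start; "ft_torque": the same for the moment, N m; "finger_gap": finger opening in m.
Only numpy, scipy, OpenCV 4.12 (cv2) and the standard library are available. Lean on these libraries where they do the work, as an engineer would, in place of code of your own. Each camera call takes 0.05 s, during which the arm holds its last target. There are 200 camera calls.

## Working session

There is one attempt and no reset: what is moved stays moved. The work goes in short steps, Python scripts to look and compute and a tool call to move; the robot and the scene stay as the last step left them, time stands still between calls to the robot, and variables do not carry over. Pictures are saved under pics/ and viewed, about 12 in all and at most 16, crops included, and the job is handed in when it is done.

Besides the shell and the picture viewer there is one more tool, called after ">>>" as a command line: name --argument value ..., lists and objects as JSON in quotes. apply_moves: Moves the arm, as the interface text tells. Its arguments: {"type":"object","properties":{"plan":{"type":"array"}},"required":["plan"]}

```bash
ls; mkdir -p pics
cat > h.py <<'E'
import numpy as np, cv2
from scipy.spatial.transform import Rotation as R
from workcell import *
def snap(cam,name):
    im=read_camera(cam); cv2.imwrite(f'pics/{name}.png',im[:,:,::-1]); return im
def cm(c):
    m=camera_model(c); K=np.array([[m['fx'],0,m['cx']],[0,m['fy'],m['cy']],[0,0,1]]);return K,np.array(m['rvec'],float),np.array(m['tvec'],float)
def ray(c,uv,z):
    K,r,t=cm(c);M=cv2.Rodrigues(r)[0];o=-M.T@t
    uv=np.atleast_2d(uv).astype(float);d=(np.c_[uv,np.ones(len(uv))]@np.linalg.inv(K).T)@M
    return o+d*((z-o[2])/d[:,2])[:,None]
def proj(c,P):
    K,r,t=cm(c);return cv2.projectPoints(np.atleast_2d(P).astype(float),r,t,K,None)[0][:,0]
E
python3 - <<'E'
from h import *
a=snap('top','a_top');b=snap('side','a_side')
for n,i in(('top',a),('side',b)):
    cv2.imwrite(f'pics/{n}1.png',cv2.resize(i[:,:,::-1],(800,600),interpolation=cv2.INTER_CUBIC))
    K,r,t=cm(n);print(n,K[0,0],-cv2.Rodrigues(r)[0].T@t,cv2.Rodrigues(r)[0].round(2).tolist())
s=read_state();print(s['position'],s['eef_rot'],s['force'],s['finger_gap'],grasp_offset, s['t'])
E
```

```text
pics
top 356.63676811962506 [0.27580851 0.17179898 1.27446958] [[-0.42, -0.91, 0.0], [-0.87, 0.4, -0.28], [0.26, -0.12, -0.96]]
side 370.73995461865144 [ 0.17258567 -1.002796    0.61236431] [[0.93, -0.38, -0.01], [-0.14, -0.33, -0.93], [0.35, 0.86, -0.36]]
[0.20033199 0.64396965 0.23006824] [-3.11333158e-04  1.50315576e-01  9.88637494e-01 -1.01784758e-03] [-0.26939436  0.1622664  -0.27193481] 0.08553758195161332 0.0187 0.1
```

View pics/top1.png

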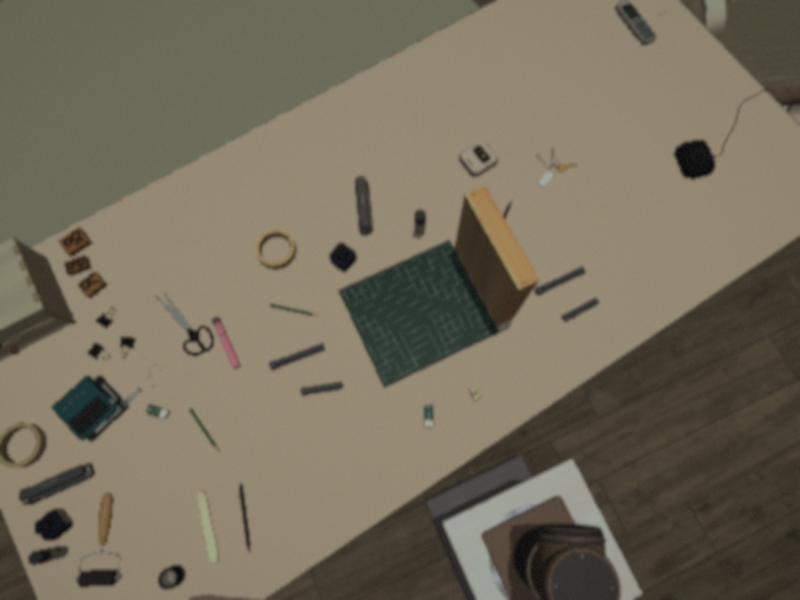

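View pics/side1.png

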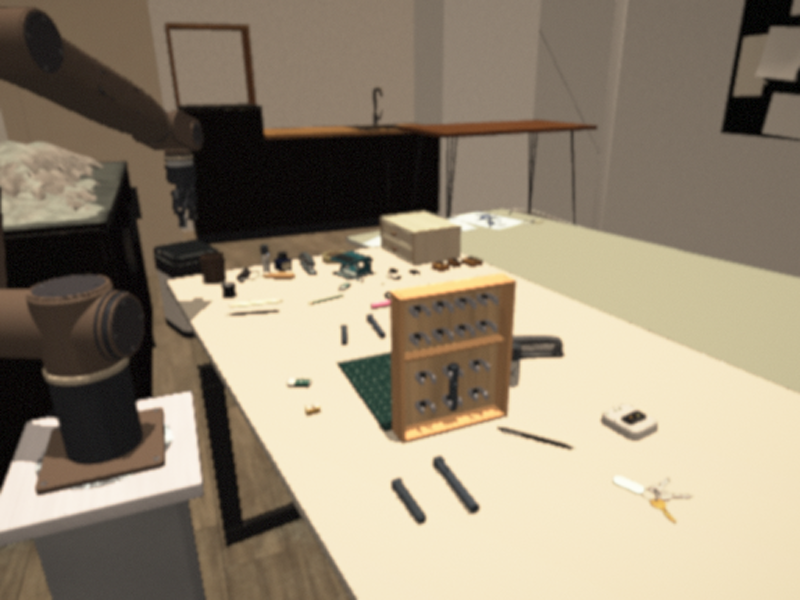

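Top view (800×600 scale): the dark markers are a long one at (297,356), a short one at (322,388), a long one at (560,281) and a short one at (580,309). The pink look-alike is at (227,342). The case's top wall runs (478,190)–(533,285), right of the mat. In the side view the misplaced short marker is in the middle long bay at (453,387).

```bash
cat >> h.py <<'E'
def markers(im,cam='top',z=.009,thr=75):
    hsv=cv2.cvtColor(im,cv2.COLOR_RGB2HSV)
    m=(hsv[...,2]<thr).astype(np.uint8)
    n,l,st,c=cv2.connectedComponentsWithStats(m);out=[]
    for i in range(1,n):
        if 15<st[i,4]<2500:
            v,u=np.nonzero(l==i);P=ray(cam,np.c_[u,v],z)[:,:2]
            r=cv2.minAreaRect((P*1000).astype(np.float32)); (cx,cy),(w,h),a=r
            if not(50<max(w,h)<190 and min(w,h)<45):continue
            d=np.linalg.svd(P-P.mean(0),full_matrices=False)[2][0]
            out.append((np.array([u.mean(),v.mean()]).round(0),P.mean(0).round(4),np.array([cx,cy]).round(1),max(w,h),min(w,h),np.degrees(np.arctan2(d[1],d[0]))%180,im[v,u].mean(0).round()))
    return out
E
python3 - <<'E'
from h import *
im=cv2.imread('pics/a_top.png')[:,:,::-1].copy()
for o in markers(im): print(*[np.round(x,1) if not isinstance(x,np.ndarray) else x for x in o])
hsv=cv2.cvtColor(im,cv2.COLOR_RGB2HSV)
print(hsv[150,316],hsv[170,310],hsv[130,300])
m=((hsv[...,0]<22)&(hsv[...,1]>95)&(hsv[...,2]>135)).astype(np.uint8)
n,l,st,c=cv2.connectedComponentsWithStats(m);i=1+np.argmax(st[1:,4]);print(st[i],c[i])
v,u=np.nonzero(l==i);P=ray('top',np.c_[u,v],.278)
r=cv2.minAreaRect((P[:,:2]*1000).astype(np.float32));print(r,cv2.boxPoints(r),P.mean(0))
g=((hsv[...,0]>45)&(hsv[...,0]<100)&(hsv[...,1]>60)&(hsv[...,2]<110)).astype(np.uint8)
n,l,st,c=cv2.connectedComponentsWithStats(g);i=1+np.argmax(st[1:,4])
v,u=np.nonzero(l==i);P=ray('top',np.c_[u,v],.005);r=cv2.minAreaRect((P[:,:2]*1000).astype(np.float32));print('mat',r,cv2.boxPoints(r))
cv2.imwrite('pics/crops.png',np.hstack([cv2.resize(im[y:y+75,x:x+100,::-1],(400,300),interpolation=cv2.INTER_CUBIC) for x,y in((145,190),(320,150))]))
E
```

```text
[449.   7.] [ 1.0578 -1.0835] [ 1055.6 -1082.7] 76.0 8.4 150.0 [69. 64. 55.]
[232. 132.] [0.8969 0.0197] [899.9  18.6] 151.9 28.1 161.8 [63. 60. 56.]
[268. 142.] [ 0.7998 -0.0898] [799.8 -90.8] 59.1 19.4 151.4 [53. 51. 46.]
[ 49. 169.] [1.0411 0.709 ] [1041.   708.9] 52.3 33.1 83.5 [61. 46. 32.]
[358. 180.] [ 0.5215 -0.3304] [ 521.3 -330.9] 129.0 12.0 91.3 [59. 60. 58.]
[370. 198.] [ 0.4385 -0.3384] [ 437.9 -339.9] 91.5 11.8 93.8 [61. 61. 58.]
[125. 216.] [0.7486 0.5067] [743.8 506.9] 66.7 24.0 16.8 [46. 43. 38.]
[189. 228.] [0.6119 0.3101] [612.2 308.6] 123.0 13.2 86.9 [58. 58. 57.]
[206. 248.] [0.5194 0.2835] [519.2 282.8] 85.8 10.1 74.2 [61. 61. 58.]
[  3. 285.] [0.6929 0.964 ] [693.2 961.5] 63.6 27.9 155.0 [60. 51. 38.]
[ 26. 285.] [0.6598 0.8945] [662.7 895.3] 70.1 21.6 153.4 [66. 58. 42.]
[ 36. 309.] [0.5669 0.8825] [566.2 881.5] 156.6 34.7 89.0 [52. 53. 49.]
[156. 330.] [0.3374 0.5349] [338.3 534.7] 118.5 4.8 168.0 [61. 56. 48.]
[ 30. 355.] [0.4361 0.9354] [435.2 933.8] 73.9 22.6 79.1 [46. 44. 40.]
[110. 369.] [0.2872 0.7104] [287.8 712.2] 50.6 37.0 90.1 [48. 45. 40.]
[ 62. 369.] [0.3501 0.8518] [350.5 851.7] 77.6 26.5 68.8 [39. 36. 33.]
[ 18 121 162] [ 17 101  53] [ 21 101 106]
[299 119  46  65 963] [321.04672897 151.31048806]
((597.817138671875, -166.31907653808594), (219.2164306640625, 44.56953430175781), 0.901658833026886) [[ 487.8718  -145.76189]
 [ 488.5732  -190.32591]
 [ 707.76245 -186.87627]
 [ 707.06104 -142.31224]] [ 0.59543433 -0.16646219  0.278     ]
mat ((701.9918212890625, 782.2070922851562), (107.7899398803711, 101.20902252197266), 22.921689987182617) [[632.64343 807.8252 ]
 [672.0615  714.6078 ]
 [771.3402  756.589  ]
 [731.9221  849.8064 ]]
```

View pics/crops.png

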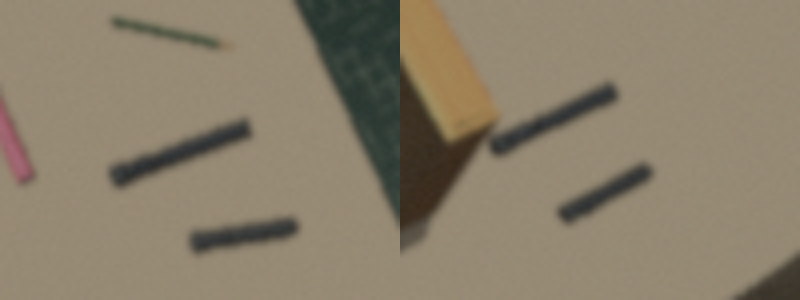

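```bash
cat >> h.py <<'E'
def go(*wps):
    "world waypoints (x,y,z,yaw deg of jaws) -> shifts in mm / rz in the present tool frame"
    s=read_state();q=s['eef_rot'];T=R.from_quat([q[1],q[2],q[3],q[0]]);p=s['position']
    M=T.as_matrix();print('now',np.round(p,4),'jaw',round(np.degrees(np.arctan2(M[1,1],M[0,1])),2),'gap',round(s['finger_gap'],4),'F',np.round(s['force'],1),'t',round(s['t'],1))
    for w in wps:
        a=np.radians(w[3]) if len(w)>3 else 0
        G=np.c_[[np.sin(a),-np.cos(a),0],[np.cos(a),np.sin(a),0],[0,0,-1]];G[:,0]=np.cross(G[:,1],G[:,2])
        rv=(T.inv()*R.from_matrix(G)).as_rotvec()
        print(w,'->',(M.T@(np.array(w[:3])-p)*1000).round(1),rv.round(3))
E
python3 -c "
from h import *
go((.25,.6,.4),(.6,.25,.4),(.6,-.27,.4),(.6,-.27,.262))"
```

```text
now [0.2003 0.644  0.2301] jaw 72.71 gap 0.0855 F [-0.3  0.2 -0.3] t 0.1
(0.25, 0.6, 0.4) -> [ -60.4  -27.6 -169.9] [-2.000e-03  1.000e-03  1.269e+00]
(0.6, 0.25, 0.4) -> [-498.6 -257.7 -169.5] [-2.000e-03  1.000e-03  1.269e+00]
(0.6, -0.27, 0.4) -> [-653.2 -754.2 -168.5] [-2.000e-03  1.000e-03  1.269e+00]
(0.6, -0.27, 0.262) -> [-653.2 -753.9  -30.5] [-2.000e-03  1.000e-03  1.269e+00]
```

>>> apply_moves --plan '[{"x":-60,"y":-28,"z":-170,"rz":1.269,"hand":0},{"x":-60,"y":-28,"z":-170,"rz":1.269,"hand":0},{"x":-60,"y":-28,"z":-170,"rz":1.269,"hand":0},{"x":-499,"y":-258,"z":-170,"rz":1.269,"hand":0},{"x":-499,"y":-258,"z":-170,"rz":1.269,"hand":0},{"x":-499,"y":-258,"z":-170,"rz":1.269,"hand":0},{"x":-499,"y":-258,"z":-170,"rz":1.269,"hand":0},{"x":-499,"y":-258,"z":-170,"rz":1.269,"hand":0},{"x":-499,"y":-258,"z":-170,"rz":1.269,"hand":0},{"x":-499,"y":-258,"z":-170,"rz":1.269,"hand":0},{"x":-499,"y":-258,"z":-170,"rz":1.269,"hand":0},{"x":-499,"y":-258,"z":-170,"rz":1.269,"hand":0},{"x":-499,"y":-258,"z":-170,"rz":1.269,"hand":0}]'

```text
validation failed for argument at $.pl...
```

```bash
python3 -c "
from h import *
go((.6,-.27,.4),(.6,-.27,.262))"
```

```text
now [0.2003 0.644  0.2301] jaw 72.71 gap 0.0855 F [-0.3  0.2 -0.3] t 0.1
(0.6, -0.27, 0.4) -> [-653.2 -754.2 -168.5] [-2.000e-03  1.000e-03  1.269e+00]
(0.6, -0.27, 0.262) -> [-653.2 -753.9  -30.5] [-2.000e-03  1.000e-03  1.269e+00]
```

>>> apply_moves --plan '[{"x":-60,"y":-28,"z":-170,"rx":0,"ry":0,"rz":1.269,"hand":0}]'

```text
t: 0.2
position: [0.2111, 0.6291, 0.2681]
eef_rot: [-0.003, 0.225, 0.974, -0.009]
force: [0.5, 0.9, -0.7]
finger_gap: 0.0732
```

```bash
python3 -c "
from h import *
go((.25,.6,.4),(.6,.25,.4))"
```

```text
now [0.2111 0.6291 0.2681] jaw 64.03 gap 0.0732 F [ 0.5  0.9 -0.7] t 0.2
(0.25, 0.6, 0.4) -> [ -47.6  -11.5 -131.8] [-0.017  0.009  1.117]
(0.6, 0.25, 0.4) -> [-515.5 -172.8 -129.3] [-0.017  0.009  1.117]
```

>>> apply_moves --plan '[{"x":-48,"y":-12,"z":-132,"rx":-0.017,"ry":0.009,"rz":1.117,"hand":0},{"x":-48,"y":-12,"z":-132,"rx":-0.017,"ry":0.009,"rz":1.117,"hand":0},{"x":-48,"y":-12,"z":-132,"rx":-0.017,"ry":0.009,"rz":1.117,"hand":0},{"x":-515,"y":-173,"z":-130,"rx":-0.017,"ry":0.009,"rz":1.117,"hand":0},{"x":-515,"y":-173,"z":-130,"rx":-0.017,"ry":0.009,"rz":1.117,"hand":0},{"x":-515,"y":-173,"z":-130,"rx":-0.017,"ry":0.009,"rz":1.117,"hand":0},{"x":-515,"y":-173,"z":-130,"rx":-0.017,"ry":0.009,"rz":1.117,"hand":0},{"x":-515,"y":-173,"z":-130,"rx":-0.017,"ry":0.009,"rz":1.117,"hand":0},{"x":-515,"y":-173,"z":-130,"rx":-0.017,"ry":0.009,"rz":1.117,"hand":0},{"x":-515,"y":-173,"z":-130,"rx":-0.017,"ry":0.009,"rz":1.117,"hand":0},{"x":-515,"y":-173,"z":-130,"rx":-0.017,"ry":0.009,"rz":1.117,"hand":0},{"x":-515,"y":-173,"z":-130,"rx":-0.017,"ry":0.009,"rz":1.117,"hand":0},{"x":-515,"y":-173,"z":-130,"rx":-0.017,"ry":0.009,"rz":1.117,"hand":0},{"x":-515,"y":-173,"z":-130,"rx":-0.017,"ry":0.009,"rz":1.117,"hand":0}]'

```text
t: 1.6
position: [0.6025, 0.2455, 0.3985]
eef_rot: [0.0, 0.709, 0.705, -0.001]
force: [-0.3, 0.9, -0.4]
finger_gap: -0.0002
```

```bash
python3 -c "
from h import *
go((.6,-.27,.4),(.6,-.27,.262))"
```

```text
now [0.6025 0.2455 0.3985] jaw -0.35 gap -0.0002 F [-0.3  0.9 -0.4] t 1.6
(0.6, -0.27, 0.4) -> [-5.155e+02  7.000e-01 -2.000e-01] [-0.002  0.003 -0.006]
(0.6, -0.27, 0.262) -> [-515.1    0.9  137.8] [-0.002  0.003 -0.006]
```

>>> apply_moves --plan '[{"x":-515,"y":-1,"z":0,"rx":0,"ry":0.003,"rz":-0.006,"hand":0},{"x":-515,"y":-1,"z":0,"rx":0,"ry":0.003,"rz":-0.006,"hand":0},{"x":-515,"y":-1,"z":0,"rx":0,"ry":0.003,"rz":-0.006,"hand":0},{"x":-515,"y":-1,"z":0,"rx":0,"ry":0.003,"rz":-0.006,"hand":0},{"x":-515,"y":-1,"z":0,"rx":0,"ry":0.003,"rz":-0.006,"hand":0},{"x":-515,"y":-1,"z":0,"rx":0,"ry":0.003,"rz":-0.006,"hand":0},{"x":-515,"y":-1,"z":0,"rx":0,"ry":0.003,"rz":-0.006,"hand":0},{"x":-515,"y":-1,"z":0,"rx":0,"ry":0.003,"rz":-0.006,"hand":0},{"x":-515,"y":-1,"z":0,"rx":0,"ry":0.003,"rz":-0.006,"hand":0},{"x":-515,"y":-1,"z":0,"rx":0,"ry":0.003,"rz":-0.006,"hand":0},{"x":-515,"y":-1,"z":0,"rx":0,"ry":0.003,"rz":-0.006,"hand":0},{"x":-515,"y":-1,"z":137,"rx":0,"ry":0.003,"rz":-0.006,"hand":0},{"x":-515,"y":-1,"z":137,"rx":0,"ry":0.003,"rz":-0.006,"hand":0},{"x":-515,"y":-1,"z":137,"rx":0,"ry":0.003,"rz":-0.006,"hand":0},{"x":-515,"y":-1,"z":137,"rx":0,"ry":0.003,"rz":-0.006,"hand":0}]'

```text
t: 3.1
position: [0.595, -0.2666, 0.2543]
eef_rot: [-0.008, 0.707, 0.707, -0.002]
force: [-0.4, 1.0, -0.9]
finger_gap: 0.0
```

```bash
python3 -c "
from h import *
go((.598,-.215,.262))
a=snap('side','b_side')[110:310,180:400]
cv2.imwrite('pics/b1.png',cv2.resize(a[:,:,::-1],(660,600),interpolation=cv2.INTER_CUBIC))"
```

```text
now [ 0.595  -0.2666  0.2543] jaw 0.04 gap 0.0 F [-0.4  1.  -0.9] t 3.1
(0.598, -0.215, 0.262) -> [51.7  2.9 -7.3] [-0.014 -0.009  0.001]
```

View pics/b1.png

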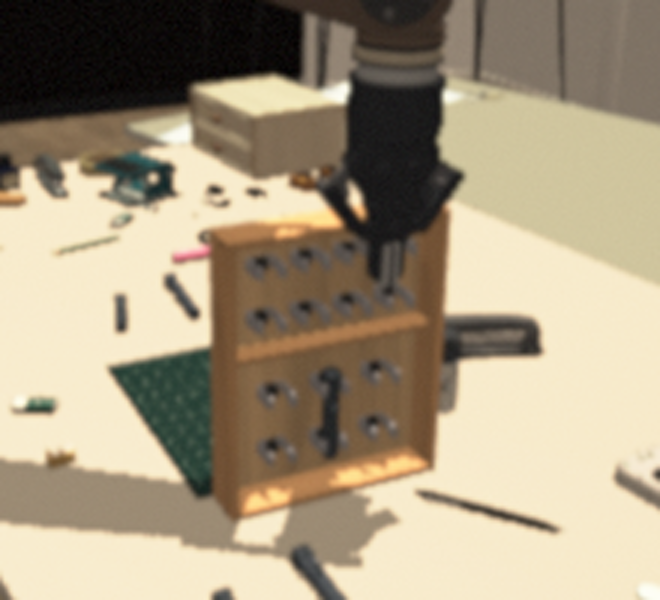

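>>> apply_moves --plan '[{"x":30,"y":3,"z":-9,"rx":-0.014,"ry":-0.009,"rz":0,"hand":0},{"x":52,"y":3,"z":-9,"rx":-0.014,"ry":-0.009,"rz":0,"hand":0},{"x":58,"y":3,"z":-9,"rx":-0.014,"ry":-0.009,"rz":0,"hand":0},{"x":63,"y":3,"z":-9,"rx":-0.014,"ry":-0.009,"rz":0,"hand":0},{"x":67,"y":3,"z":-9,"rx":-0.014,"ry":-0.009,"rz":0,"hand":0},{"x":71,"y":3,"z":-9,"rx":-0.014,"ry":-0.009,"rz":0,"hand":0},{"x":75,"y":3,"z":-9,"rx":-0.014,"ry":-0.009,"rz":0,"hand":0},{"x":79,"y":3,"z":-9,"rx":-0.014,"ry":-0.009,"rz":0,"hand":0},{"x":83,"y":3,"z":-9,"rx":-0.014,"ry":-0.009,"rz":0,"hand":0},{"x":87,"y":3,"z":-9,"rx":-0.014,"ry":-0.009,"rz":0,"hand":0},{"x":91,"y":3,"z":-9,"rx":-0.014,"ry":-0.009,"rz":0,"hand":0}]'

```text
t: 4.25
position: [0.5997, -0.1765, 0.2684]
eef_rot: [0.003, 0.707, 0.707, 0.001]
force: [-0.5, -0.7, -0.1]
finger_gap: -0.0001
```

>>> apply_moves --plan '[{"x":4,"y":0,"z":2,"rx":0,"ry":0,"rz":0,"hand":0},{"x":8,"y":0,"z":2,"rx":0,"ry":0,"rz":0,"hand":0},{"x":12,"y":0,"z":2,"rx":0,"ry":0,"rz":0,"hand":0},{"x":16,"y":0,"z":2,"rx":0,"ry":0,"rz":0,"hand":0},{"x":20,"y":0,"z":2,"rx":0,"ry":0,"rz":0,"hand":0},{"x":20,"y":0,"z":2,"rx":0,"ry":0,"rz":0,"hand":0},{"x":20,"y":0,"z":2,"rx":0,"ry":0,"rz":0,"hand":0},{"x":20,"y":0,"z":2,"rx":0,"ry":0,"rz":0,"hand":0},{"x":20,"y":0,"z":2,"rx":0,"ry":0,"rz":0,"hand":0},{"x":20,"y":0,"z":2,"rx":0,"ry":0,"rz":0,"hand":0}]'

```text
t: 5.25
position: [0.5997, -0.1567, 0.2663]
eef_rot: [0.003, 0.707, 0.707, 0.001]
force: [0.0, -0.4, -0.5]
finger_gap: 0.0001
```

```bash
python3 -c "
from h import *
go((.45,-.45,.40),(.5215,-.3304,.15))
b=snap('side','c_side')
a=snap('top','c_top')
cv2.imwrite('pics/c1.png',np.vstack([cv2.resize(b[120:300,150:420,::-1],(450,300),interpolation=cv2.INTER_CUBIC),cv2.resize(a[70:270,140:440,::-1],(450,300),interpolation=cv2.INTER_CUBIC)]))
for o in markers(a): 
  if np.hypot(*(o[1]-[.5,0]))<.45: print(*[np.round(x,1) if not isinstance(x,np.ndarray) else x for x in o])
"
```

```text
now [ 0.5997 -0.1567  0.2663] jaw 0.03 gap 0.0001 F [ 0.  -0.4 -0.5] t 5.2
(0.45, -0.45, 0.4) -> [-293.7 -149.1 -133.5] [0.006 0.004 0.001]
(0.5215, -0.3304, 0.15) -> [-173.3  -79.   116.5] [0.006 0.004 0.001]
[232. 132.] [0.8952 0.02  ] [898.   19.1] 147.9 27.1 162.1 [66. 63. 58.]
[268. 142.] [ 0.8004 -0.0902] [799.8 -90.8] 59.0 19.4 151.4 [56. 54. 49.]
[306. 185.] [ 0.5833 -0.1455] [ 582.5 -145.5] 87.3 4.3 1.5 [72. 55. 37.]
[287. 188.] [ 0.6009 -0.0753] [598.1 -71.2] 93.1 24.0 90.7 [58. 55. 51.]
[189. 228.] [0.6115 0.3109] [610.5 308.1] 121.9 12.9 86.9 [60. 61. 60.]
[205. 248.] [0.5195 0.2847] [519.5 284.6] 82.3 9.6 74.2 [63. 64. 62.]
```

View pics/c1.png

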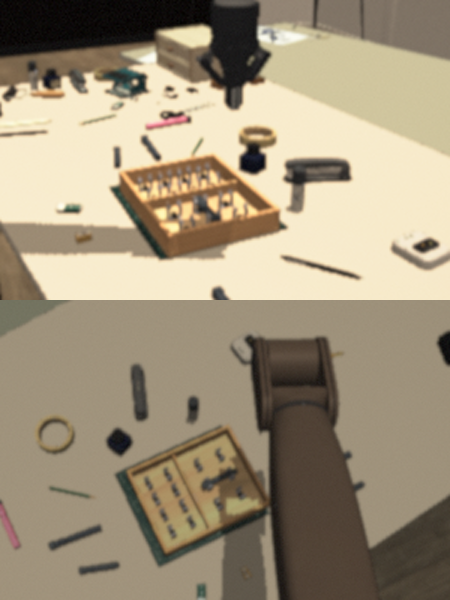

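The case now lies on its back on the mat, at about (195,495) in the lower panel, and no extra markers were hidden behind it. I'm moving to the left long marker at (75,537), which clears the view of the case on the way.

```bash
python3 -c "
from h import *
go((.611,.309,.25,-3.1),(.611,.309,.08,-3.1),(.611,.309,.003,-3.1))"
```

```text
now [ 0.5997 -0.1566  0.2663] jaw 0.04 gap -0.0001 F [0.2 0.2 0.3] t 5.3
(0.611, 0.309, 0.25, -3.1) -> [465.7  11.5  14.7] [0.006 0.003 0.055]
(0.611, 0.309, 0.08, -3.1) -> [466.3  10.5 184.7] [0.006 0.003 0.055]
(0.611, 0.309, 0.003, -3.1) -> [466.5  10.1 261.7] [0.006 0.003 0.055]
```

>>> apply_moves --plan '[{"x":466,"y":11,"z":10,"rx":0.006,"ry":0.003,"rz":0.055,"hand":50},{"x":466,"y":11,"z":10,"rx":0.006,"ry":0.003,"rz":0.055,"hand":50},{"x":466,"y":11,"z":10,"rx":0.006,"ry":0.003,"rz":0.055,"hand":50},{"x":466,"y":11,"z":10,"rx":0.006,"ry":0.003,"rz":0.055,"hand":50},{"x":466,"y":11,"z":10,"rx":0.006,"ry":0.003,"rz":0.055,"hand":50},{"x":466,"y":11,"z":10,"rx":0.006,"ry":0.003,"rz":0.055,"hand":50},{"x":466,"y":11,"z":10,"rx":0.006,"ry":0.003,"rz":0.055,"hand":50},{"x":466,"y":11,"z":10,"rx":0.006,"ry":0.003,"rz":0.055,"hand":50},{"x":466,"y":11,"z":10,"rx":0.006,"ry":0.003,"rz":0.055,"hand":50},{"x":466,"y":11,"z":10,"rx":0.006,"ry":0.003,"rz":0.055,"hand":50},{"x":466,"y":11,"z":100,"rx":0.006,"ry":0.003,"rz":0.055,"hand":50},{"x":466,"y":11,"z":185,"rx":0.006,"ry":0.003,"rz":0.055,"hand":50},{"x":466,"y":11,"z":185,"rx":0.006,"ry":0.003,"rz":0.055,"hand":50},{"x":466,"y":11,"z":185,"rx":0.006,"ry":0.003,"rz":0.055,"hand":50}]'

```text
t: 6.75
position: [0.6084, 0.3069, 0.0736]
eef_rot: [-0.002, 0.726, 0.687, -0.004]
force: [-0.9, -0.9, 0.1]
finger_gap: 0.0497
```

```bash
cat >> h.py <<'E'
def show(name,im,*boxes,h=300):
    t=[cv2.resize(im[y0:y1,x0:x1,::-1],(int(h*(x1-x0)/(y1-y0)),h),interpolation=cv2.INTER_CUBIC) for x0,y0,x1,y1 in boxes]
    cv2.imwrite(f'pics/{name}.png',np.hstack(t))
E
python3 - <<'E'
from h import *
go((.611,.309,.003,-3.1))
a=snap('top','d_top')
for o in markers(a): 
  if np.hypot(*(o[1]-[.5,0]))<.45: print(*[np.round(x,1) if not isinstance(x,np.ndarray) else x for x in o])
c=a[145:250,210:330,::-1]
cv2.imwrite('pics/d1.png',cv2.resize(c,None,fx=5,fy=5,interpolation=cv2.INTER_CUBIC))
print(c.shape)
E
```

```text
now [0.6084 0.3069 0.0736] jaw -3.14 gap 0.0497 F [-0.9 -0.9  0.1] t 6.8
(0.611, 0.309, 0.003, -3.1) -> [ 2.5  3.  70.6] [-0.008  0.004 -0.001]
[232. 132.] [0.8961 0.0197] [899.7  18.5] 151.5 27.8 161.8 [64. 61. 57.]
[268. 142.] [ 0.8001 -0.0901] [799.8 -90.8] 59.0 19.4 152.1 [54. 51. 47.]
[358. 180.] [ 0.5214 -0.33  ] [ 521.3 -330.9] 129.0 12.0 91.3 [60. 60. 59.]
[286. 189.] [ 0.6005 -0.0683] [601.  -68.5] 87.7 18.6 90.0 [63. 62. 58.]
[371. 198.] [ 0.4383 -0.3392] [ 437.9 -339.9] 91.5 11.7 94.1 [61. 61. 58.]
(105, 120, 3)
```

View pics/d1.png

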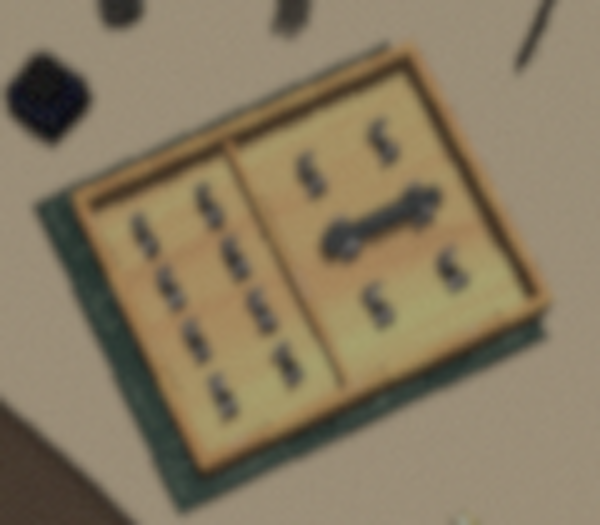

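The crop shows the case with rim corners at (72,193), (408,42), (549,303) and (203,475). All 14 clips are visible, with the misplaced marker at (380,222). I'll fit the case pose from the clips and cross-check against the rim.

```bash
cat > fit.py <<'E'
from h import *
def casefit(a,verbose=True):
    cor=np.array([(72,193),(408,42),(549,303),(203,475)])/5+[210,145]
    print('corners',ray('top',cor,.051)[:,:2].round(4).tolist())
    v=cv2.cvtColor(a,cv2.COLOR_RGB2HSV)[...,2]
    own=[(y,z) for y in(-55,0,55) for z in(51,111)]+[(y,z) for y in(-66,-22,22,66) for z in(189,241)]
    th,ox,oy=0.0,.600,-.140
    for zc in(.035,.042):
        th,ox,oy=0.0,.600,-.140
        for it in range(5):
            A=[];B=[]
            for y,z in own:
                if y==0:continue
                w=np.array([ox,oy])+np.array([[np.cos(th),-np.sin(th)],[np.sin(th),np.cos(th)]])@[y/1e3,z/1e3]
                u=proj('top',[*w,zc])[0];r=5
                x0,y0=np.round(u-r).astype(int);p=v[y0:y0+2*r+1,x0:x0+2*r+1].astype(float)
                wt=np.clip(np.percentile(p,60)-p-15,0,None);Y,X=np.mgrid[y0:y0+2*r+1,x0:x0+2*r+1]
                A.append((y/1e3,z/1e3));B.append(ray('top',[(wt*X).sum()/wt.sum(),(wt*Y).sum()/wt.sum()],zc)[0,:2])
            A=np.array(A);B=np.array(B);a0,b0=A.mean(0),B.mean(0);H=(A-a0).T@(B-b0)
            th=np.arctan2(H[0,1]-H[1,0],H[0,0]+H[1,1]);Rm=np.array([[np.cos(th),-np.sin(th)],[np.sin(th),np.cos(th)]])
            ox,oy=b0-Rm@a0
        e=B-(A@Rm.T+[ox,oy]);print('zc',zc,'th',np.degrees(th).round(2),'origin',ox.round(4),oy.round(4),'rms mm',(1e3*np.sqrt((e**2).mean(0))).round(1),'max',(1e3*abs(e).max()).round(1))
    return th,ox,oy
if __name__=='__main__':
    a=cv2.imread('pics/d_top.png')[:,:,::-1].copy()
    casefit(a)
E
python3 fit.py
```

```text
corners [[0.6999, 0.1315], [0.705, -0.1405], [0.4836, -0.1443], [0.4737, 0.1287]]
zc 0.035 th 1.36 origin 0.5944 -0.1446 rms mm [0.6 0.8] max 1.4
zc 0.042 th 1.36 origin 0.5927 -0.1438 rms mm [0.8 1.2] max 2.0
```

>>> apply_moves --plan '[{"x":2,"y":3,"z":40,"rx":-0.008,"ry":0.004,"rz":0,"hand":50},{"x":2,"y":3,"z":62,"rx":-0.008,"ry":0.004,"rz":0,"hand":50},{"x":2,"y":3,"z":70,"rx":-0.008,"ry":0.004,"rz":0,"hand":50},{"x":2,"y":3,"z":70,"rx":-0.008,"ry":0.004,"rz":0,"hand":0},{"x":2,"y":3,"z":70,"rx":-0.008,"ry":0.004,"rz":0,"hand":0},{"x":2,"y":3,"z":70,"rx":-0.008,"ry":0.004,"rz":0,"hand":0},{"x":2,"y":3,"z":70,"rx":-0.008,"ry":0.004,"rz":0,"hand":0},{"x":2,"y":3,"z":70,"rx":-0.008,"ry":0.004,"rz":0,"hand":0}]'

```text
t: 7.6
position: [0.6108, 0.3081, 0.003]
eef_rot: [-0.0, 0.726, 0.687, -0.0]
force: [1.0, -0.1, 6.3]
finger_gap: 0.0146
```

```bash
cat >> h.py <<'E'
TH=np.radians(1.3);ORG=np.array([.5944,-.1448])
def bay(y,z): 
    c,s=np.cos(TH),np.sin(TH);return ORG+np.array([c*y-s*z,s*y+c*z])/1e3
E
python3 -c "
from h import *
b=bay(55,81)
go((.611,.308,.15,1.3),(*b,.15,1.3),(*b,.07,1.3),(*b,.055,1.3))"
```

```text
now [0.6108 0.3081 0.003 ] jaw -3.15 gap 0.0146 F [ 1.  -0.1  6.3] t 7.6
(0.611, 0.308, 0.15, 1.3) -> [-2.00e-01  1.00e-01 -1.47e+02] [-0.001  0.    -0.078]
(np.float64(0.6475481694933531), np.float64(-0.06257304529835847), 0.15, 1.3) -> [-368.2   57.  -146.9] [-0.001  0.    -0.078]
(np.float64(0.6475481694933531), np.float64(-0.06257304529835847), 0.07, 1.3) -> [-368.2   57.1  -66.9] [-0.001  0.    -0.078]
(np.float64(0.6475481694933531), np.float64(-0.06257304529835847), 0.055, 1.3) -> [-368.2   57.1  -51.9] [-0.001  0.    -0.078]
```

>>> apply_moves --plan '[{"x":0,"y":0,"z":-40,"rx":0,"ry":0,"rz":0,"hand":0},{"x":0,"y":0,"z":-85,"rx":0,"ry":0,"rz":-0.04,"hand":0},{"x":0,"y":0,"z":-130,"rx":0,"ry":0,"rz":-0.078,"hand":0},{"x":-40,"y":6,"z":-147,"rx":0,"ry":0,"rz":-0.078,"hand":0},{"x":-80,"y":12,"z":-147,"rx":0,"ry":0,"rz":-0.078,"hand":0},{"x":-120,"y":19,"z":-147,"rx":0,"ry":0,"rz":-0.078,"hand":0},{"x":-160,"y":25,"z":-147,"rx":0,"ry":0,"rz":-0.078,"hand":0},{"x":-200,"y":31,"z":-147,"rx":0,"ry":0,"rz":-0.078,"hand":0},{"x":-240,"y":37,"z":-147,"rx":0,"ry":0,"rz":-0.078,"hand":0},{"x":-280,"y":43,"z":-147,"rx":0,"ry":0,"rz":-0.078,"hand":0},{"x":-320,"y":50,"z":-147,"rx":0,"ry":0,"rz":-0.078,"hand":0},{"x":-350,"y":54,"z":-147,"rx":0,"ry":0,"rz":-0.078,"hand":0},{"x":-368,"y":57,"z":-147,"rx":0,"ry":0,"rz":-0.078,"hand":0},{"x":-368,"y":57,"z":-147,"rx":0,"ry":0,"rz":-0.078,"hand":0}]'

```text
t: 9.0
position: [0.6476, -0.0643, 0.1502]
eef_rot: [-0.0, 0.7, 0.714, -0.0]
force: [-0.2, -0.4, 0.1]
finger_gap: 0.0147
```

Run:
```python
from h import *
b=bay(55,81);go((*b,.055,1.3),(*b,.027,1.3))
s=snap('side','e_side');print(proj('side',[*b,.15]),proj('side',[*b,.033]))
u=proj('side',[*b,.09])[0].astype(int)
show('e1',s,(u[0]-70,u[1]-60,u[0]+70,u[1]+60),h=600)
```

```text
now [ 0.6476 -0.0643  0.1502] jaw 1.16 gap 0.0147 F [-0.2 -0.4  0.1] t 9.0
(np.float64(0.6475481694933531), np.float64(-0.06257304529835847), 0.055, 1.3) -> [ 1.8  0.  95.2] [-0.001  0.001 -0.002]
(np.float64(0.6475481694933531), np.float64(-0.06257304529835847), 0.027, 1.3) -> [  1.8   0.  123.2] [-0.001  0.001 -0.002]
[[289.00699036 208.78123179]] [[288.27148477 242.23811383]]
```

View pics/e1.png

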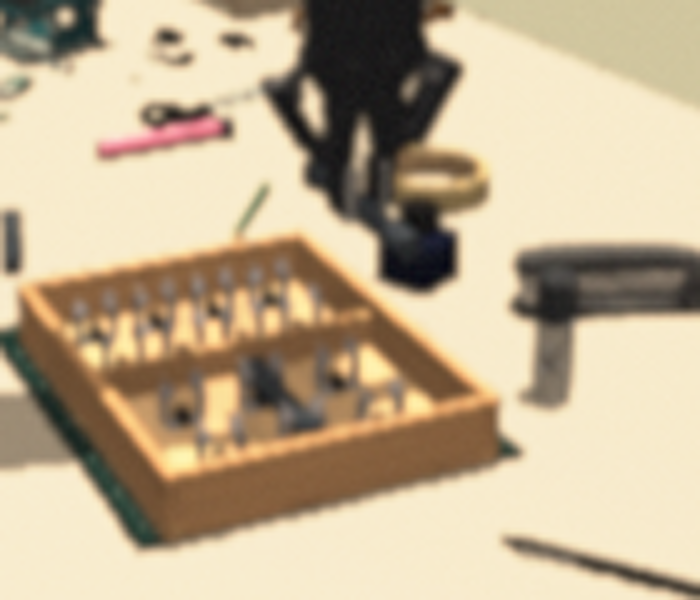

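Side crop: the marker is held horizontally in the jaws at (365,215), above the case. I'm lowering it into long bay 2.

>>> apply_moves --plan '[{"x":2,"y":0,"z":40,"rx":0,"ry":0,"rz":-0.002,"hand":0},{"x":2,"y":0,"z":75,"rx":0,"ry":0,"rz":-0.002,"hand":0},{"x":2,"y":0,"z":92,"rx":0,"ry":0,"rz":-0.002,"hand":0},{"x":2,"y":0,"z":98,"rx":0,"ry":0,"rz":-0.002,"hand":0},{"x":2,"y":0,"z":101,"rx":0,"ry":0,"rz":-0.002,"hand":0},{"x":2,"y":0,"z":104,"rx":0,"ry":0,"rz":-0.002,"hand":0},{"x":2,"y":0,"z":107,"rx":0,"ry":0,"rz":-0.002,"hand":0},{"x":2,"y":0,"z":110,"rx":0,"ry":0,"rz":-0.002,"hand":0},{"x":2,"y":0,"z":113,"rx":0,"ry":0,"rz":-0.002,"hand":0}]'

```text
t: 9.95
position: [0.6492, -0.061, 0.0387]
eef_rot: [0.002, 0.699, 0.715, 0.001]
force: [3.8, 0.5, 2.8]
finger_gap: 0.0146
```

>>> apply_moves --plan '[{"x":0,"y":1,"z":3,"rx":0,"ry":0,"rz":0,"hand":0},{"x":0,"y":1,"z":6,"rx":0,"ry":0,"rz":0,"hand":0},{"x":0,"y":1,"z":9,"rx":0,"ry":0,"rz":0,"hand":0},{"x":0,"y":1,"z":11,"rx":0,"ry":0,"rz":0,"hand":0},{"x":0,"y":1,"z":12,"rx":0,"ry":0,"rz":0,"hand":0},{"x":0,"y":1,"z":13,"rx":0,"ry":0,"rz":0,"hand":0},{"x":0,"y":1,"z":13,"rx":0,"ry":0,"rz":0,"hand":0},{"x":0,"y":1,"z":13,"rx":0,"ry":0,"rz":0,"hand":0}]'

```text
t: 10.75
position: [0.6499, -0.061, 0.0271]
eef_rot: [0.001, 0.699, 0.715, 0.001]
force: [-3.6, 0.7, 9.1]
finger_gap: 0.0146
```

>>> apply_moves --plan '[{"x":0,"y":-1,"z":3,"rx":0,"ry":0,"rz":0,"hand":0},{"x":0,"y":-1,"z":4,"rx":0,"ry":0,"rz":0,"hand":0},{"x":0,"y":-1,"z":4,"rx":0,"ry":0,"rz":0,"hand":0}]'

```text
t: 11.05
position: [0.65, -0.0611, 0.027]
eef_rot: [0.001, 0.699, 0.715, 0.001]
force: [-5.6, 3.0, 18.3]
finger_gap: 0.0147
```

>>> apply_moves --plan '[{"x":0,"y":0,"z":-2,"rx":0,"ry":0,"rz":0,"hand":24},{"x":0,"y":0,"z":-2,"rx":0,"ry":0,"rz":0,"hand":24},{"x":0,"y":0,"z":-2,"rx":0,"ry":0,"rz":0,"hand":24},{"x":0,"y":0,"z":-25,"rx":0,"ry":0,"rz":0,"hand":24},{"x":0,"y":0,"z":-65,"rx":0,"ry":0,"rz":0,"hand":24},{"x":0,"y":0,"z":-110,"rx":0,"ry":0,"rz":0,"hand":50},{"x":0,"y":0,"z":-110,"rx":0,"ry":0,"rz":0,"hand":50}]'

```text
t: 11.75
position: [0.6538, -0.062, 0.1444]
eef_rot: [0.007, 0.699, 0.715, 0.004]
force: [0.7, 0.5, 1.6]
finger_gap: 0.0496
```

```bash
sed -i 's/ORG=np.array(\[.5944,-.1448\])/ORG=np.array([.5960,-.1448])/' h.py
cat >> h.py <<'E'
def pr(a,lim=.45):
    for o in markers(a):
        if np.hypot(*(o[1]-[.5,0]))<lim: print(*[np.round(x,1) if not isinstance(x,np.ndarray) else x for x in o[:-1]])
E
python3 - <<'E'
from h import *
a=snap('top','f_top');pr(a);s=snap('side','f_side')
cv2.imwrite('pics/f1.png',np.hstack([cv2.resize(s[190:290,210:350,::-1],(560,400),interpolation=cv2.INTER_CUBIC)]))
go((.519,.284,.137,-15.8),(.519,.284,.06,-15.8),(.519,.284,.003,-15.8))
E
```

```text
[232. 132.] [0.8956 0.0198] [898.  19.] 147.9 27.4 161.9
[357. 180.] [ 0.5213 -0.329 ] [ 521.5 -330.2] 127.7 10.3 91.0
[371. 198.] [ 0.438  -0.3392] [ 438.  -340.5] 90.4 10.9 94.1
[206. 248.] [0.5193 0.2833] [519.1 282.9] 85.9 9.4 74.4
now [ 0.6502 -0.0612  0.1379] jaw 1.35 gap 0.0506 F [-0.1 -0.2 -0.5] t 11.8
(0.519, 0.284, 0.137, -15.8) -> [ 3.482e+02 -1.231e+02 -1.000e-01] [0.005 0.    0.299]
(0.519, 0.284, 0.06, -15.8) -> [ 348.2 -123.4   76.9] [0.005 0.    0.299]
(0.519, 0.284, 0.003, -15.8) -> [ 348.3 -123.7  133.9] [0.005 0.    0.299]
```

View pics/f1.png

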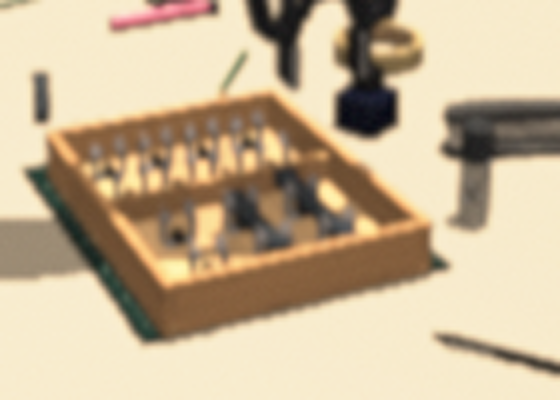

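Crop: the long marker sits in long bay 2 at (315,205), level with the misplaced one. Next is the short marker on the left.

>>> apply_moves --plan '[{"x":348,"y":-123,"z":0,"rx":0.005,"ry":0,"rz":0.299,"hand":50},{"x":348,"y":-123,"z":0,"rx":0.005,"ry":0,"rz":0.299,"hand":50},{"x":348,"y":-123,"z":0,"rx":0.005,"ry":0,"rz":0.299,"hand":50},{"x":348,"y":-123,"z":0,"rx":0.005,"ry":0,"rz":0.299,"hand":50},{"x":348,"y":-123,"z":0,"rx":0.005,"ry":0,"rz":0.299,"hand":50},{"x":348,"y":-123,"z":0,"rx":0.005,"ry":0,"rz":0.299,"hand":50},{"x":348,"y":-123,"z":0,"rx":0.005,"ry":0,"rz":0.299,"hand":50},{"x":348,"y":-123,"z":0,"rx":0.005,"ry":0,"rz":0.299,"hand":50},{"x":348,"y":-123,"z":0,"rx":0.005,"ry":0,"rz":0.299,"hand":50},{"x":348,"y":-123,"z":45,"rx":0.005,"ry":0,"rz":0.299,"hand":50},{"x":348,"y":-123,"z":80,"rx":0.005,"ry":0,"rz":0.299,"hand":50},{"x":348,"y":-123,"z":80,"rx":0.005,"ry":0,"rz":0.299,"hand":50}]'

```text
t: 13.05
position: [0.5142, 0.2807, 0.0493]
eef_rot: [-0.002, 0.798, 0.603, -0.008]
force: [-0.4, -0.4, 0.0]
finger_gap: 0.0501
```

Run:
```python
from h import *
go((.519,.283,.004,-15.8))
```

```text
now [0.5142 0.2807 0.0493] jaw -15.85 gap 0.0501 F [-0.4 -0.4  0. ] t 13.1
(0.519, 0.283, 0.004, -15.8) -> [ 4.   4.6 45.2] [-0.013  0.01  -0.001]
```

>>> apply_moves --plan '[{"x":4,"y":5,"z":20,"rx":-0.013,"ry":0.01,"rz":0,"hand":50},{"x":4,"y":5,"z":38,"rx":-0.013,"ry":0.01,"rz":0,"hand":50},{"x":4,"y":5,"z":45,"rx":-0.013,"ry":0.01,"rz":0,"hand":50},{"x":4,"y":5,"z":45,"rx":-0.013,"ry":0.01,"rz":0,"hand":0},{"x":4,"y":5,"z":45,"rx":-0.013,"ry":0.01,"rz":0,"hand":0},{"x":4,"y":5,"z":45,"rx":-0.013,"ry":0.01,"rz":0,"hand":0},{"x":4,"y":5,"z":45,"rx":-0.013,"ry":0.01,"rz":0,"hand":0},{"x":4,"y":5,"z":45,"rx":-0.013,"ry":0.01,"rz":0,"hand":0}]'

```text
t: 13.85
position: [0.5208, 0.2832, 0.0059]
eef_rot: [0.001, 0.798, 0.603, 0.002]
force: [-0.6, -2.2, 4.9]
finger_gap: 0.0145
```

Run:
```python
from h import *
b=bay(66,215)
go((.519,.283,.15,1.3),(*b,.15,1.3))
```

```text
now [0.5208 0.2832 0.0059] jaw -15.84 gap 0.0145 F [-0.6 -2.2  4.9] t 13.8
(0.519, 0.283, 0.15, 1.3) -> [  -0.4   -1.2 -144.1] [ 0.003 -0.001 -0.299]
(np.float64(0.65710523549715), np.float64(0.07164202502018371), 0.15, 1.3) -> [-166.1  189.3 -143.8] [ 0.003 -0.001 -0.299]
```

>>> apply_moves --plan '[{"x":0,"y":0,"z":-40,"rx":0.003,"ry":0,"rz":0,"hand":0},{"x":0,"y":0,"z":-85,"rx":0.003,"ry":0,"rz":-0.1,"hand":0},{"x":0,"y":0,"z":-130,"rx":0.003,"ry":0,"rz":-0.2,"hand":0},{"x":-30,"y":34,"z":-144,"rx":0.003,"ry":0,"rz":-0.299,"hand":0},{"x":-60,"y":68,"z":-144,"rx":0.003,"ry":0,"rz":-0.299,"hand":0},{"x":-90,"y":102,"z":-144,"rx":0.003,"ry":0,"rz":-0.299,"hand":0},{"x":-120,"y":137,"z":-144,"rx":0.003,"ry":0,"rz":-0.299,"hand":0},{"x":-150,"y":171,"z":-144,"rx":0.003,"ry":0,"rz":-0.299,"hand":0},{"x":-166,"y":189,"z":-144,"rx":0.003,"ry":0,"rz":-0.299,"hand":0},{"x":-166,"y":189,"z":-144,"rx":0.003,"ry":0,"rz":-0.299,"hand":0},{"x":-166,"y":189,"z":-144,"rx":0.003,"ry":0,"rz":-0.299,"hand":0}]'

```text
t: 14.95
position: [0.6564, 0.0717, 0.1497]
eef_rot: [-0.001, 0.699, 0.715, 0.0]
force: [-0.2, 0.5, 0.4]
finger_gap: 0.0145
```

Run:
```python
from h import *
b=bay(66,215)
go((*b,.055,1.3),(*b,.039,1.3))
s=snap('side','g_side');u=proj('side',[*b,.15])[0].astype(int)
show('g1',s,(u[0]-50,u[1]-40,u[0]+50,u[1]+60),h=400)
```

```text
now [0.6564 0.0717 0.1497] jaw 1.23 gap 0.0145 F [-0.2  0.5  0.4] t 14.9
(np.float64(0.65710523549715), np.float64(0.07164202502018371), 0.055, 1.3) -> [-0.2  0.8 94.7] [-0.001 -0.002 -0.001]
(np.float64(0.65710523549715), np.float64(0.07164202502018371), 0.039, 1.3) -> [ -0.2   0.8 110.7] [-0.001 -0.002 -0.001]
```

View pics/g1.png

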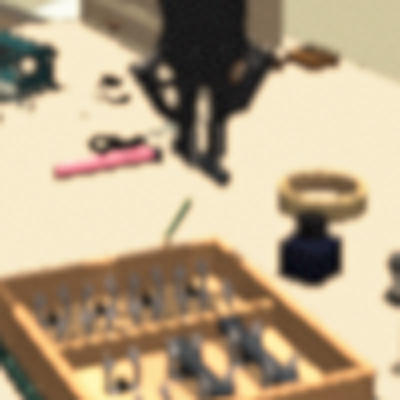

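The short marker is held at (210,165). I'm lowering it into short bay 3.

>>> apply_moves --plan '[{"x":0,"y":1,"z":40,"rx":0,"ry":-0.002,"rz":0,"hand":0},{"x":0,"y":1,"z":75,"rx":0,"ry":-0.002,"rz":0,"hand":0},{"x":0,"y":1,"z":92,"rx":0,"ry":-0.002,"rz":0,"hand":0},{"x":0,"y":1,"z":98,"rx":0,"ry":-0.002,"rz":0,"hand":0},{"x":0,"y":1,"z":101,"rx":0,"ry":-0.002,"rz":0,"hand":0},{"x":0,"y":1,"z":104,"rx":0,"ry":-0.002,"rz":0,"hand":0},{"x":0,"y":1,"z":107,"rx":0,"ry":-0.002,"rz":0,"hand":0},{"x":0,"y":1,"z":110,"rx":0,"ry":-0.002,"rz":0,"hand":0},{"x":0,"y":1,"z":110,"rx":0,"ry":-0.002,"rz":0,"hand":0}]'

```text
t: 15.9
position: [0.658, 0.0726, 0.0408]
eef_rot: [0.001, 0.699, 0.715, 0.001]
force: [0.5, 0.2, 0.5]
finger_gap: 0.0144
```

>>> apply_moves --plan '[{"x":0,"y":0,"z":3,"rx":0,"ry":0,"rz":0,"hand":0},{"x":0,"y":0,"z":6,"rx":0,"ry":0,"rz":0,"hand":0},{"x":0,"y":0,"z":9,"rx":0,"ry":0,"rz":0,"hand":0},{"x":0,"y":0,"z":12,"rx":0,"ry":0,"rz":0,"hand":0},{"x":0,"y":0,"z":14,"rx":0,"ry":0,"rz":0,"hand":0},{"x":0,"y":0,"z":16,"rx":0,"ry":0,"rz":0,"hand":0},{"x":0,"y":0,"z":17,"rx":0,"ry":0,"rz":0,"hand":0},{"x":0,"y":0,"z":17,"rx":0,"ry":0,"rz":0,"hand":0},{"x":0,"y":0,"z":17,"rx":0,"ry":0,"rz":0,"hand":0}]'

```text
t: 16.8
position: [0.6583, 0.0725, 0.0298]
eef_rot: [-0.0, 0.699, 0.715, -0.001]
force: [-13.6, -0.2, 28.3]
finger_gap: 0.0142
```

>>> apply_moves --plan '[{"x":0,"y":0,"z":0,"rx":0,"ry":0,"rz":0,"hand":24},{"x":0,"y":0,"z":-1,"rx":0,"ry":0,"rz":0,"hand":24},{"x":0,"y":0,"z":-2,"rx":0,"ry":0,"rz":0,"hand":24},{"x":0,"y":0,"z":-25,"rx":0,"ry":0,"rz":0,"hand":24},{"x":0,"y":0,"z":-65,"rx":0,"ry":0,"rz":0,"hand":24},{"x":0,"y":0,"z":-110,"rx":0,"ry":0,"rz":0,"hand":50},{"x":0,"y":0,"z":-110,"rx":0,"ry":0,"rz":0,"hand":50}]'

```text
t: 17.5
position: [0.6627, 0.0725, 0.1471]
eef_rot: [0.004, 0.699, 0.715, 0.003]
force: [1.6, -0.4, 0.5]
finger_gap: 0.0493
```

Run:
```python
from h import *
a=snap('top','i_top');pr(a)
s=snap('side','i_side');show('i1',s,(200,180,340,280),h=500)
b=bay(0,81);go((*b,.14,1.3),(*b,.075,1.3))
go((.521,-.330,.14,1.0))
```

```text
[357. 180.] [ 0.5213 -0.3291] [ 521.3 -330.2] 127.7 12.0 91.1
[371. 198.] [ 0.438  -0.3392] [ 438.  -340.5] 90.4 10.9 94.1
now [0.659  0.0726 0.1405] jaw 1.32 gap 0.0498 F [-0.2 -0.2 -0.4] t 17.6
(np.float64(0.5941623259806047), np.float64(-0.06382084864486144), 0.14, 1.3) -> [-134.9  -68.     0.6] [0.    0.001 0.   ]
(np.float64(0.5941623259806047), np.float64(-0.06382084864486144), 0.075, 1.3) -> [-134.8  -68.    65.6] [0.    0.001 0.   ]
now [0.659  0.0726 0.1405] jaw 1.32 gap 0.0498 F [-0.2 -0.2 -0.4] t 17.6
(0.521, -0.33, 0.14, 1.0) -> [-399.3 -147.3    0.8] [0.    0.001 0.006]
```

View pics/i1.png

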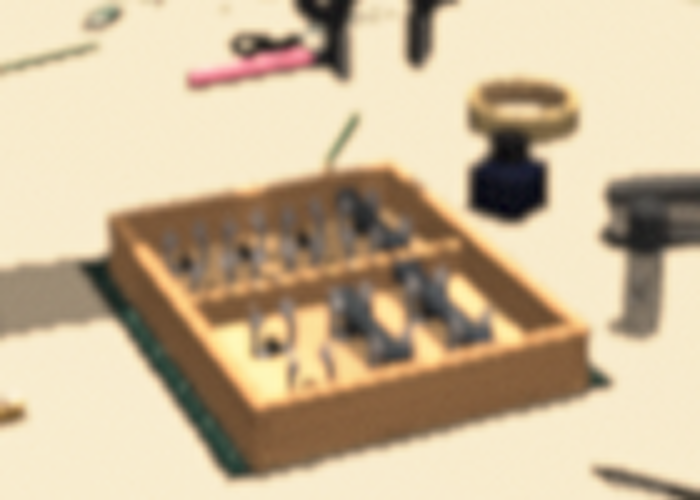

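Crop: the short marker is seated in short bay 3 at (375,220). Next is the right long marker, still at (0.521, −0.330).

>>> apply_moves --plan '[{"x":-399,"y":-147,"z":-15,"rx":0,"ry":0.001,"rz":0.004,"hand":50},{"x":-399,"y":-147,"z":-15,"rx":0,"ry":0.001,"rz":0.004,"hand":50},{"x":-399,"y":-147,"z":-15,"rx":0,"ry":0.001,"rz":0.004,"hand":50},{"x":-399,"y":-147,"z":-15,"rx":0,"ry":0.001,"rz":0.004,"hand":50},{"x":-399,"y":-147,"z":-15,"rx":0,"ry":0.001,"rz":0.004,"hand":50},{"x":-399,"y":-147,"z":-15,"rx":0,"ry":0.001,"rz":0.004,"hand":50},{"x":-399,"y":-147,"z":-15,"rx":0,"ry":0.001,"rz":0.004,"hand":50},{"x":-399,"y":-147,"z":-15,"rx":0,"ry":0.001,"rz":0.004,"hand":50},{"x":-399,"y":-147,"z":-15,"rx":0,"ry":0.001,"rz":0.004,"hand":50},{"x":-399,"y":-147,"z":-15,"rx":0,"ry":0.001,"rz":0.004,"hand":50},{"x":-399,"y":-147,"z":30,"rx":0,"ry":0.001,"rz":0.004,"hand":50},{"x":-399,"y":-147,"z":75,"rx":0,"ry":0.001,"rz":0.004,"hand":50},{"x":-399,"y":-147,"z":80,"rx":0,"ry":0.001,"rz":0.004,"hand":50},{"x":-399,"y":-147,"z":80,"rx":0,"ry":0.001,"rz":0.004,"hand":50}]'

```text
t: 19.0
position: [0.5199, -0.3274, 0.0578]
eef_rot: [-0.003, 0.7, 0.714, 0.0]
force: [1.1, -0.3, -0.4]
finger_gap: 0.05
```

Run:
```python
from h import *
go((.5213,-.3305,.003,1.1))
```

```text
now [ 0.5199 -0.3274  0.0578] jaw 1.15 gap 0.05 F [ 1.1 -0.3 -0.4] t 19.0
(0.5213, -0.3305, 0.003, 1.1) -> [-3.4  1.6 54.8] [-0.005 -0.005  0.001]
```

>>> apply_moves --plan '[{"x":-3,"y":2,"z":25,"rx":-0.005,"ry":-0.005,"rz":0,"hand":50},{"x":-3,"y":2,"z":46,"rx":-0.005,"ry":-0.005,"rz":0,"hand":50},{"x":-3,"y":2,"z":54,"rx":-0.005,"ry":-0.005,"rz":0,"hand":50},{"x":-3,"y":2,"z":54,"rx":-0.005,"ry":-0.005,"rz":0,"hand":0},{"x":-3,"y":2,"z":54,"rx":-0.005,"ry":-0.005,"rz":0,"hand":0},{"x":-3,"y":2,"z":54,"rx":-0.005,"ry":-0.005,"rz":0,"hand":0},{"x":-3,"y":2,"z":54,"rx":-0.005,"ry":-0.005,"rz":0,"hand":0},{"x":-3,"y":2,"z":54,"rx":-0.005,"ry":-0.005,"rz":0,"hand":0}]'

```text
t: 19.8
position: [0.5231, -0.3312, 0.0062]
eef_rot: [0.002, 0.7, 0.714, 0.0]
force: [-1.1, 0.9, 6.4]
finger_gap: 0.0146
```

Run:
```python
from h import *
b=bay(-55,81)
go((*b,.15,1.3))
```

```text
now [ 0.5231 -0.3312  0.0062] jaw 1.15 gap 0.0146 F [-1.1  0.9  6.4] t 19.8
(np.float64(0.5391764824678563), np.float64(-0.06506865199136443), 0.15, 1.3) -> [ 265.4   21.9 -144.4] [ 0.003  0.003 -0.003]
```

>>> apply_moves --plan '[{"x":0,"y":0,"z":-40,"rx":0.003,"ry":0.003,"rz":0,"hand":0},{"x":0,"y":0,"z":-85,"rx":0.003,"ry":0.003,"rz":0,"hand":0},{"x":0,"y":0,"z":-125,"rx":0.003,"ry":0.003,"rz":0,"hand":0},{"x":40,"y":3,"z":-144,"rx":0.003,"ry":0.003,"rz":0,"hand":0},{"x":80,"y":7,"z":-144,"rx":0.003,"ry":0.003,"rz":0,"hand":0},{"x":120,"y":10,"z":-144,"rx":0.003,"ry":0.003,"rz":0,"hand":0},{"x":160,"y":13,"z":-144,"rx":0.003,"ry":0.003,"rz":0,"hand":0},{"x":200,"y":16,"z":-144,"rx":0.003,"ry":0.003,"rz":-0.003,"hand":0},{"x":240,"y":20,"z":-144,"rx":0.003,"ry":0.003,"rz":-0.003,"hand":0},{"x":265,"y":22,"z":-144,"rx":0.003,"ry":0.003,"rz":-0.003,"hand":0},{"x":265,"y":22,"z":-144,"rx":0.003,"ry":0.003,"rz":-0.003,"hand":0},{"x":265,"y":22,"z":-144,"rx":0.003,"ry":0.003,"rz":-0.003,"hand":0}]'

```text
t: 21.0
position: [0.5393, -0.0653, 0.1498]
eef_rot: [0.0, 0.698, 0.716, 0.0]
force: [-0.3, -0.8, -0.6]
finger_gap: 0.0141
```

Run:
```python
from h import *
b=bay(-55,81)
go((*b,.041,1.3))
s=snap('side','j_side');u=proj('side',[*b,.15])[0].astype(int)
show('j1',s,(u[0]-50,u[1]-40,u[0]+50,u[1]+60),h=400)
```

```text
now [ 0.5393 -0.0653  0.1498] jaw 1.39 gap 0.0141 F [-0.3 -0.8 -0.6] t 21.0
(np.float64(0.5391764824678563), np.float64(-0.06506865199136443), 0.041, 1.3) -> [  0.3  -0.2 108.8] [0.001 0.    0.002]
```

View pics/j1.png

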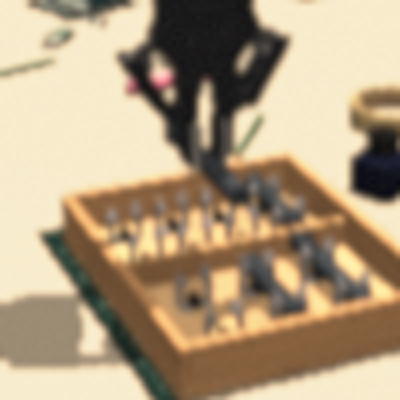

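The long marker is still held at (215,175), roughly level. I'm lowering it into long bay 0.

>>> apply_moves --plan '[{"x":0,"y":0,"z":40,"rx":0,"ry":0,"rz":0,"hand":0},{"x":0,"y":0,"z":75,"rx":0,"ry":0,"rz":0,"hand":0},{"x":0,"y":0,"z":90,"rx":0,"ry":0,"rz":0,"hand":0},{"x":0,"y":0,"z":96,"rx":0,"ry":0,"rz":0,"hand":0},{"x":0,"y":0,"z":99,"rx":0,"ry":0,"rz":0,"hand":0},{"x":0,"y":0,"z":102,"rx":0,"ry":0,"rz":0,"hand":0},{"x":0,"y":0,"z":105,"rx":0,"ry":0,"rz":0,"hand":0},{"x":0,"y":0,"z":108,"rx":0,"ry":0,"rz":0,"hand":0},{"x":0,"y":0,"z":108,"rx":0,"ry":0,"rz":0,"hand":0}]'

```text
t: 21.95
position: [0.5402, -0.0662, 0.0424]
eef_rot: [0.001, 0.699, 0.715, 0.001]
force: [0.1, -0.8, 0.7]
finger_gap: 0.0143
```

>>> apply_moves --plan '[{"x":0,"y":0,"z":3,"rx":0,"ry":0,"rz":0,"hand":0},{"x":0,"y":0,"z":6,"rx":0,"ry":0,"rz":0,"hand":0},{"x":0,"y":0,"z":9,"rx":0,"ry":0,"rz":0,"hand":0},{"x":0,"y":0,"z":12,"rx":0,"ry":0,"rz":0,"hand":0},{"x":0,"y":0,"z":14,"rx":0,"ry":0,"rz":0,"hand":0},{"x":0,"y":0,"z":16,"rx":0,"ry":0,"rz":0,"hand":0},{"x":0,"y":0,"z":16,"rx":0,"ry":0,"rz":0,"hand":0},{"x":0,"y":0,"z":16,"rx":0,"ry":0,"rz":0,"hand":0}]'

```text
t: 22.75
position: [0.5405, -0.0662, 0.0301]
eef_rot: [-0.0, 0.699, 0.715, -0.0]
force: [-10.3, 2.5, 25.5]
finger_gap: 0.0142
```

>>> apply_moves --plan '[{"x":0,"y":0,"z":0,"rx":0,"ry":0,"rz":0,"hand":24},{"x":0,"y":0,"z":-1,"rx":0,"ry":0,"rz":0,"hand":24},{"x":0,"y":0,"z":-2,"rx":0,"ry":0,"rz":0,"hand":24},{"x":0,"y":0,"z":-25,"rx":0,"ry":0,"rz":0,"hand":24},{"x":0,"y":0,"z":-65,"rx":0,"ry":0,"rz":0,"hand":24},{"x":0,"y":0,"z":-110,"rx":0,"ry":0,"rz":0,"hand":50},{"x":0,"y":0,"z":-110,"rx":0,"ry":0,"rz":0,"hand":50}]'

```text
t: 23.45
position: [0.5446, -0.0674, 0.1467]
eef_rot: [0.006, 0.699, 0.715, 0.003]
force: [0.1, 0.1, 0.6]
finger_gap: 0.0494
```

Run:
```python
from h import *
e=ray('top',np.array([(322,245),(441,194)])/5+[210,145],.033);print(e.round(4),e.mean(0),bay(0,81),np.linalg.norm(e[0]-e[1]))
a=snap('top','k_top');pr(a)
s=snap('side','k_side');show('k1',s,(200,180,340,280),h=500)
go((.438,-.3405,.14,4.1),(.438,-.3405,.06,4.1))
```

```text
[[ 0.594  -0.0188  0.033 ]
 [ 0.5931 -0.1146  0.033 ]] [ 0.59354695 -0.06674503  0.033     ] [ 0.59416233 -0.06382085] 0.0958060447420203
[232. 132.] [0.8956 0.0199] [899.9  18.4] 151.9 27.6 161.9
[268. 142.] [ 0.8001 -0.0901] [799.8 -90.8] 59.0 19.4 152.1
[244. 189.] [0.6645 0.0733] [665.3  73.5] 86.7 14.4 91.9
[371. 198.] [ 0.4382 -0.3403] [ 438.  -340.5] 90.4 10.9 94.5
now [ 0.541  -0.0664  0.1408] jaw 1.36 gap 0.0499 F [-0.8 -0.4 -0.3] t 23.6
(0.438, -0.3405, 0.14, 4.1) -> [-271.6 -109.4    0.9] [ 0.002  0.001 -0.048]
(0.438, -0.3405, 0.06, 4.1) -> [-271.5 -109.6   80.9] [ 0.002  0.001 -0.048]
```

View pics/k1.png

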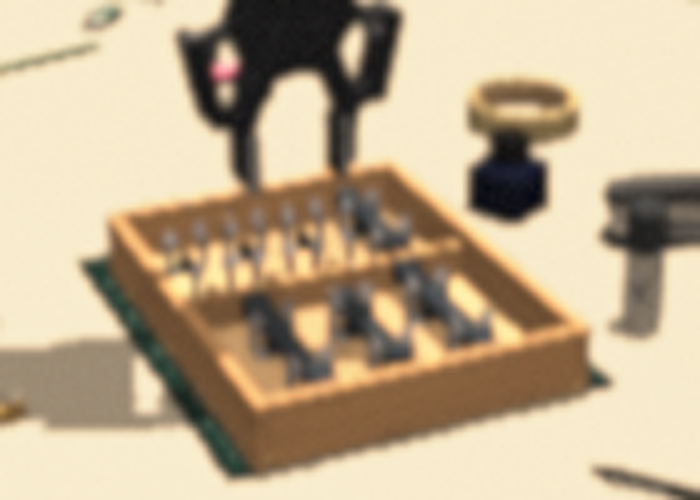

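Crop: long bay 0 is filled at (290,345), level with the other two. Next is the short marker on the right.

>>> apply_moves --plan '[{"x":-272,"y":-109,"z":-5,"rx":0.002,"ry":0.001,"rz":-0.048,"hand":50},{"x":-272,"y":-109,"z":-5,"rx":0.002,"ry":0.001,"rz":-0.048,"hand":50},{"x":-272,"y":-109,"z":-5,"rx":0.002,"ry":0.001,"rz":-0.048,"hand":50},{"x":-272,"y":-109,"z":-5,"rx":0.002,"ry":0.001,"rz":-0.048,"hand":50},{"x":-272,"y":-109,"z":-5,"rx":0.002,"ry":0.001,"rz":-0.048,"hand":50},{"x":-272,"y":-109,"z":-5,"rx":0.002,"ry":0.001,"rz":-0.048,"hand":50},{"x":-272,"y":-109,"z":-5,"rx":0.002,"ry":0.001,"rz":-0.048,"hand":50},{"x":-272,"y":-109,"z":-5,"rx":0.002,"ry":0.001,"rz":-0.048,"hand":50},{"x":-272,"y":-109,"z":40,"rx":0.002,"ry":0.001,"rz":-0.048,"hand":50},{"x":-272,"y":-109,"z":80,"rx":0.002,"ry":0.001,"rz":-0.048,"hand":50},{"x":-272,"y":-109,"z":80,"rx":0.002,"ry":0.001,"rz":-0.048,"hand":50},{"x":-272,"y":-109,"z":80,"rx":0.002,"ry":0.001,"rz":-0.048,"hand":50}]'

```text
t: 24.75
position: [0.4384, -0.3389, 0.0597]
eef_rot: [-0.002, 0.681, 0.733, 0.0]
force: [-0.8, -1.0, 1.1]
finger_gap: 0.0497
```

Run:
```python
from h import *
go((.438,-.3405,.003,4.1))
```

```text
now [ 0.4384 -0.3389  0.0597] jaw 4.21 gap 0.0497 F [-0.8 -1.   1.1] t 24.8
(0.438, -0.3405, 0.003, 4.1) -> [-1.8 -0.4 56.7] [-0.003 -0.003  0.002]
```

>>> apply_moves --plan '[{"x":-2,"y":0,"z":25,"rx":-0.003,"ry":-0.003,"rz":0,"hand":50},{"x":-2,"y":0,"z":48,"rx":-0.003,"ry":-0.003,"rz":0,"hand":50},{"x":-2,"y":0,"z":56,"rx":-0.003,"ry":-0.003,"rz":0,"hand":50},{"x":-2,"y":0,"z":56,"rx":-0.003,"ry":-0.003,"rz":0,"hand":0},{"x":-2,"y":0,"z":56,"rx":-0.003,"ry":-0.003,"rz":0,"hand":0},{"x":-2,"y":0,"z":56,"rx":-0.003,"ry":-0.003,"rz":0,"hand":0},{"x":-2,"y":0,"z":56,"rx":-0.003,"ry":-0.003,"rz":0,"hand":0},{"x":-2,"y":0,"z":56,"rx":-0.003,"ry":-0.003,"rz":0,"hand":0}]'

```text
t: 25.55
position: [0.4397, -0.3419, 0.006]
eef_rot: [0.002, 0.681, 0.733, 0.0]
force: [-0.8, 2.1, 6.9]
finger_gap: 0.0145
```

Run:
```python
from h import *
b=bay(-66,215)
go((*b,.15,1.3))
```

```text
now [ 0.4397 -0.3419  0.006 ] jaw 4.21 gap 0.0145 F [-0.8  2.1  6.9] t 25.6
(np.float64(0.5251392110665539), np.float64(0.06864729698857655), 0.15, 1.3) -> [ 402.8  115.8 -144.7] [0.003 0.002 0.051]
```

>>> apply_moves --plan '[{"x":0,"y":0,"z":-40,"rx":0.003,"ry":0.002,"rz":0,"hand":0},{"x":0,"y":0,"z":-85,"rx":0.003,"ry":0.002,"rz":0.02,"hand":0},{"x":0,"y":0,"z":-125,"rx":0.003,"ry":0.002,"rz":0.051,"hand":0},{"x":40,"y":12,"z":-145,"rx":0.003,"ry":0.002,"rz":0.051,"hand":0},{"x":80,"y":23,"z":-145,"rx":0.003,"ry":0.002,"rz":0.051,"hand":0},{"x":120,"y":35,"z":-145,"rx":0.003,"ry":0.002,"rz":0.051,"hand":0},{"x":160,"y":46,"z":-145,"rx":0.003,"ry":0.002,"rz":0.051,"hand":0},{"x":200,"y":58,"z":-145,"rx":0.003,"ry":0.002,"rz":0.051,"hand":0},{"x":240,"y":69,"z":-145,"rx":0.003,"ry":0.002,"rz":0.051,"hand":0},{"x":280,"y":81,"z":-145,"rx":0.003,"ry":0.002,"rz":0.051,"hand":0},{"x":320,"y":92,"z":-145,"rx":0.003,"ry":0.002,"rz":0.051,"hand":0},{"x":360,"y":104,"z":-145,"rx":0.003,"ry":0.002,"rz":0.051,"hand":0},{"x":390,"y":112,"z":-145,"rx":0.003,"ry":0.002,"rz":0.051,"hand":0},{"x":403,"y":116,"z":-145,"rx":0.003,"ry":0.002,"rz":0.051,"hand":0},{"x":403,"y":116,"z":-145,"rx":0.003,"ry":0.002,"rz":0.051,"hand":0},{"x":403,"y":116,"z":-145,"rx":0.003,"ry":0.002,"rz":0.051,"hand":0}]'

```text
t: 27.15
position: [0.5253, 0.0682, 0.1503]
eef_rot: [0.0, 0.699, 0.715, -0.0]
force: [-0.5, 1.1, -0.7]
finger_gap: 0.0144
```

Run:
```python
from h import *
b=bay(-66,215)
go((*b,.041,1.3))
s=snap('side','l_side');u=proj('side',[*b,.15])[0].astype(int)
show('l1',s,(u[0]-50,u[1]-40,u[0]+50,u[1]+60),h=400)
```

```text
now [0.5253 0.0682 0.1503] jaw 1.3 gap 0.0144 F [-0.5  1.1 -0.7] t 27.1
(np.float64(0.5251392110665539), np.float64(0.06864729698857655), 0.041, 1.3) -> [ 5.000e-01 -1.000e-01  1.093e+02] [-0.     0.001 -0.   ]
```

View pics/l1.png

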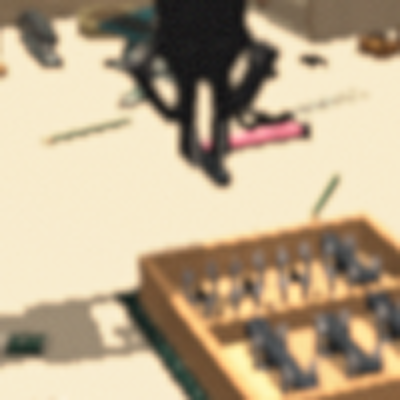

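The short marker is held level at (205,165). I'm lowering it into short bay 0.

>>> apply_moves --plan '[{"x":0,"y":0,"z":40,"rx":0,"ry":0,"rz":0,"hand":0},{"x":0,"y":0,"z":75,"rx":0,"ry":0,"rz":0,"hand":0},{"x":0,"y":0,"z":90,"rx":0,"ry":0,"rz":0,"hand":0},{"x":0,"y":0,"z":97,"rx":0,"ry":0,"rz":0,"hand":0},{"x":0,"y":0,"z":100,"rx":0,"ry":0,"rz":0,"hand":0},{"x":0,"y":0,"z":103,"rx":0,"ry":0,"rz":0,"hand":0},{"x":0,"y":0,"z":106,"rx":0,"ry":0,"rz":0,"hand":0},{"x":0,"y":0,"z":109,"rx":0,"ry":0,"rz":0,"hand":0},{"x":0,"y":0,"z":109,"rx":0,"ry":0,"rz":0,"hand":0}]'

```text
t: 28.1
position: [0.5261, 0.0677, 0.0419]
eef_rot: [0.001, 0.699, 0.715, 0.0]
force: [0.7, -0.4, -0.3]
finger_gap: 0.0142
```

>>> apply_moves --plan '[{"x":0,"y":0,"z":3,"rx":0,"ry":0,"rz":0,"hand":0},{"x":0,"y":0,"z":6,"rx":0,"ry":0,"rz":0,"hand":0},{"x":0,"y":0,"z":9,"rx":0,"ry":0,"rz":0,"hand":0},{"x":0,"y":0,"z":12,"rx":0,"ry":0,"rz":0,"hand":0},{"x":0,"y":0,"z":14,"rx":0,"ry":0,"rz":0,"hand":0},{"x":0,"y":0,"z":15,"rx":0,"ry":0,"rz":0,"hand":0},{"x":0,"y":0,"z":15,"rx":0,"ry":0,"rz":0,"hand":0},{"x":0,"y":0,"z":15,"rx":0,"ry":0,"rz":0,"hand":0}]'

```text
t: 28.9
position: [0.5263, 0.0677, 0.03]
eef_rot: [0.0, 0.699, 0.715, -0.001]
force: [-9.1, 0.2, 22.7]
finger_gap: 0.0141
```

>>> apply_moves --plan '[{"x":0,"y":0,"z":0,"rx":0,"ry":0,"rz":0,"hand":24},{"x":0,"y":0,"z":-1,"rx":0,"ry":0,"rz":0,"hand":24},{"x":0,"y":0,"z":-2,"rx":0,"ry":0,"rz":0,"hand":24},{"x":0,"y":0,"z":-25,"rx":0,"ry":0,"rz":0,"hand":24},{"x":0,"y":0,"z":-65,"rx":0,"ry":0,"rz":0,"hand":24},{"x":0,"y":0,"z":-90,"rx":0,"ry":0,"rz":0,"hand":32},{"x":0,"y":0,"z":-90,"rx":0,"ry":0,"rz":0,"hand":32}]'

```text
t: 29.6
position: [0.529, 0.0677, 0.1238]
eef_rot: [0.003, 0.699, 0.715, 0.002]
force: [0.4, 0.4, -0.3]
finger_gap: 0.032
```

Run:
```python
from h import *
go((.595,-.065,.12,1.3),(.595,-.065,.06,1.3),(.595,-.065,.024,1.3))
```

```text
now [0.529  0.0677 0.1238] jaw 1.27 gap 0.032 F [ 0.4  0.4 -0.3] t 29.6
(0.595, -0.065, 0.12, 1.3) -> [-134.2   63.     4.5] [ 0.007  0.002 -0.001]
(0.595, -0.065, 0.06, 1.3) -> [-134.    62.6   64.5] [ 0.007  0.002 -0.001]
(0.595, -0.065, 0.024, 1.3) -> [-134.    62.3  100.5] [ 0.007  0.002 -0.001]
```

>>> apply_moves --plan '[{"x":-45,"y":21,"z":2,"rx":0.007,"ry":0.002,"rz":0,"hand":32},{"x":-90,"y":42,"z":2,"rx":0.007,"ry":0.002,"rz":0,"hand":32},{"x":-134,"y":63,"z":2,"rx":0.007,"ry":0.002,"rz":0,"hand":32},{"x":-134,"y":63,"z":2,"rx":0.007,"ry":0.002,"rz":0,"hand":32},{"x":-134,"y":63,"z":4,"rx":0.007,"ry":0.002,"rz":0,"hand":32},{"x":-134,"y":63,"z":30,"rx":0.007,"ry":0.002,"rz":0,"hand":32},{"x":-134,"y":63,"z":50,"rx":0.007,"ry":0.002,"rz":0,"hand":32},{"x":-134,"y":63,"z":50,"rx":0.007,"ry":0.002,"rz":0,"hand":32}]'

```text
t: 30.4
position: [0.5912, -0.0624, 0.0696]
eef_rot: [-0.004, 0.699, 0.715, -0.002]
force: [-0.4, 0.4, 0.1]
finger_gap: 0.0319
```

Run:
```python
from h import *
go((.595,-.065,.024,1.3))
```

```text
now [ 0.5912 -0.0624  0.0696] jaw 1.36 gap 0.0319 F [-0.4  0.4  0.1] t 30.4
(0.595, -0.065, 0.024, 1.3) -> [-2.8  4.2 45.6] [-0.009 -0.003  0.001]
```

>>> apply_moves --plan '[{"x":-3,"y":4,"z":10,"rx":-0.009,"ry":-0.003,"rz":0,"hand":32},{"x":-3,"y":4,"z":25,"rx":-0.009,"ry":-0.003,"rz":0,"hand":32},{"x":-3,"y":4,"z":38,"rx":-0.009,"ry":-0.003,"rz":0,"hand":32},{"x":-3,"y":4,"z":45,"rx":-0.009,"ry":-0.003,"rz":0,"hand":32},{"x":-3,"y":4,"z":45,"rx":-0.009,"ry":-0.003,"rz":0,"hand":32},{"x":-3,"y":4,"z":45,"rx":-0.009,"ry":-0.003,"rz":0,"hand":0},{"x":-3,"y":4,"z":45,"rx":-0.009,"ry":-0.003,"rz":0,"hand":0},{"x":-3,"y":4,"z":45,"rx":-0.009,"ry":-0.003,"rz":0,"hand":0},{"x":-3,"y":4,"z":45,"rx":-0.009,"ry":-0.003,"rz":0,"hand":0}]'

```text
t: 31.3
position: [0.5953, -0.0653, 0.0251]
eef_rot: [0.0, 0.699, 0.715, 0.0]
force: [0.4, -0.8, -0.4]
finger_gap: 0.0146
```

>>> apply_moves --plan '[{"x":0,"y":0,"z":-5,"rx":0,"ry":0,"rz":0,"hand":0},{"x":0,"y":0,"z":-12,"rx":0,"ry":0,"rz":0,"hand":0},{"x":0,"y":0,"z":-25,"rx":0,"ry":0,"rz":0,"hand":0},{"x":0,"y":0,"z":-50,"rx":0,"ry":0,"rz":0,"hand":0},{"x":0,"y":0,"z":-80,"rx":0,"ry":0,"rz":0,"hand":0},{"x":0,"y":0,"z":-80,"rx":0,"ry":0,"rz":0,"hand":0}]'

```text
t: 31.9
position: [0.599, -0.0663, 0.1119]
eef_rot: [0.005, 0.699, 0.715, 0.003]
force: [0.6, -0.8, 1.1]
finger_gap: 0.015
```

Run:
```python
from h import *
b=bay(-22,215)+[.001,.001]
go((*b,.105,1.3))
```

```text
now [ 0.599  -0.0663  0.1119] jaw 1.37 gap 0.015 F [ 0.6 -0.8  1.1] t 31.9
(np.float64(0.5701278858767527), np.float64(0.07064553966577897), 0.105, 1.3) -> [137.6 -25.7   6.1] [0.012 0.004 0.001]
```

>>> apply_moves --plan '[{"x":35,"y":-7,"z":3,"rx":0.012,"ry":0.004,"rz":0,"hand":0},{"x":70,"y":-13,"z":4,"rx":0.012,"ry":0.004,"rz":0,"hand":0},{"x":105,"y":-20,"z":6,"rx":0.012,"ry":0.004,"rz":0,"hand":0},{"x":130,"y":-25,"z":6,"rx":0.012,"ry":0.004,"rz":0,"hand":0},{"x":138,"y":-26,"z":6,"rx":0.012,"ry":0.004,"rz":0,"hand":0},{"x":138,"y":-26,"z":6,"rx":0.012,"ry":0.004,"rz":0,"hand":0},{"x":138,"y":-26,"z":6,"rx":0.012,"ry":0.004,"rz":0,"hand":0}]'

```text
t: 32.6
position: [0.5702, 0.0702, 0.1054]
eef_rot: [0.0, 0.699, 0.715, 0.0]
force: [0.9, -0.2, -0.5]
finger_gap: 0.0145
```

Run:
```python
from h import *
b=bay(-22,215)+[.001,.001]
go((*b,.037,1.3))
s=snap('side','m_side');show('m1',s,(200,160,340,280),h=500)
```

```text
now [0.5702 0.0702 0.1054] jaw 1.36 gap 0.0145 F [ 0.9 -0.2 -0.5] t 32.6
(np.float64(0.5701278858767527), np.float64(0.07064553966577897), 0.037, 1.3) -> [ 0.4 -0.1 68.4] [0.    0.    0.001]
```

View pics/m1.png

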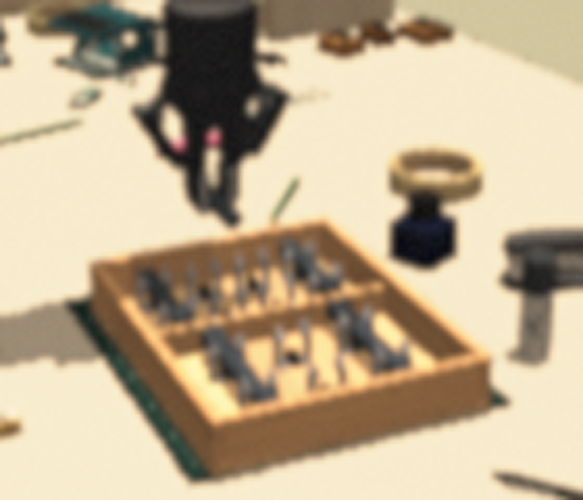

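The misplaced marker is out and held at (215,205). Long bay 1 is empty and the others are all in place. Now it goes into short bay 1.

>>> apply_moves --plan '[{"x":0,"y":0,"z":35,"rx":0,"ry":0,"rz":0,"hand":0},{"x":0,"y":0,"z":52,"rx":0,"ry":0,"rz":0,"hand":0},{"x":0,"y":0,"z":58,"rx":0,"ry":0,"rz":0,"hand":0},{"x":0,"y":0,"z":61,"rx":0,"ry":0,"rz":0,"hand":0},{"x":0,"y":0,"z":64,"rx":0,"ry":0,"rz":0,"hand":0},{"x":0,"y":0,"z":67,"rx":0,"ry":0,"rz":0,"hand":0},{"x":0,"y":0,"z":70,"rx":0,"ry":0,"rz":0,"hand":0},{"x":0,"y":0,"z":73,"rx":0,"ry":0,"rz":0,"hand":0}]'

```text
t: 33.45
position: [0.5711, 0.0699, 0.0333]
eef_rot: [0.001, 0.699, 0.715, 0.001]
force: [-1.3, -0.1, 3.7]
finger_gap: 0.0145
```

>>> apply_moves --plan '[{"x":0,"y":0,"z":3,"rx":0,"ry":0,"rz":0,"hand":0},{"x":0,"y":0,"z":6,"rx":0,"ry":0,"rz":0,"hand":0},{"x":0,"y":0,"z":9,"rx":0,"ry":0,"rz":0,"hand":0},{"x":0,"y":0,"z":11,"rx":0,"ry":0,"rz":0,"hand":0},{"x":0,"y":0,"z":11,"rx":0,"ry":0,"rz":0,"hand":0},{"x":0,"y":0,"z":11,"rx":0,"ry":0,"rz":0,"hand":0}]'

```text
t: 34.05
position: [0.5711, 0.0699, 0.0244]
eef_rot: [0.0, 0.699, 0.716, -0.0]
force: [-7.3, -1.1, 15.5]
finger_gap: 0.0147
```

>>> apply_moves --plan '[{"x":0,"y":0,"z":0,"rx":0,"ry":0,"rz":0,"hand":24},{"x":0,"y":0,"z":-1,"rx":0,"ry":0,"rz":0,"hand":24},{"x":0,"y":0,"z":-2,"rx":0,"ry":0,"rz":0,"hand":24},{"x":0,"y":0,"z":-25,"rx":0,"ry":0,"rz":0,"hand":24},{"x":0,"y":0,"z":-65,"rx":0,"ry":0,"rz":0,"hand":24},{"x":0,"y":0,"z":-110,"rx":0,"ry":0,"rz":0,"hand":24},{"x":40,"y":0,"z":-160,"rx":0,"ry":0,"rz":0,"hand":24},{"x":90,"y":0,"z":-180,"rx":0,"ry":0,"rz":0,"hand":24},{"x":140,"y":0,"z":-180,"rx":0,"ry":0,"rz":0,"hand":24},{"x":190,"y":0,"z":-180,"rx":0,"ry":0,"rz":0,"hand":24},{"x":240,"y":0,"z":-180,"rx":0,"ry":0,"rz":0,"hand":24},{"x":240,"y":0,"z":-180,"rx":0,"ry":0,"rz":0,"hand":24},{"x":240,"y":0,"z":-180,"rx":0,"ry":0,"rz":0,"hand":24}]'

```text
t: 35.35
position: [0.5646, 0.3118, 0.2034]
eef_rot: [-0.0, 0.697, 0.717, -0.001]
force: [-0.2, -0.3, -0.5]
finger_gap: 0.0242
```

Run:
```python
from h import *
a=snap('top','n_top');pr(a);s=snap('side','n_side')
x=cv2.resize(s[195:285,205:345,::-1],(622,400),interpolation=cv2.INTER_CUBIC)
y=cv2.resize(a[90:270,140:420,::-1],(622,400),interpolation=cv2.INTER_CUBIC)
cv2.imwrite('pics/n1.png',cv2.resize(np.vstack([x,y]),(466,600),interpolation=cv2.INTER_AREA))
```

```text
[232. 132.] [0.8956 0.02  ] [898.   19.1] 147.9 27.6 161.9
[268. 142.] [ 0.8001 -0.0901] [799.8 -90.8] 59.0 19.4 152.1
[278. 177.] [ 0.6562 -0.0618] [656.7 -64.3] 128.1 17.5 92.4
[244. 189.] [0.6645 0.0734] [666.1  73.5] 86.7 16.4 91.6
[294. 201.] [ 0.5452 -0.0765] [545.  -76.6] 136.3 18.5 92.0
[255. 210.] [0.5748 0.0687] [575.7  68.5] 86.7 16.8 91.8
[260. 221.] [0.5305 0.0662] [530.5  66.4] 87.9 16.2 92.1
```

View pics/n1.png

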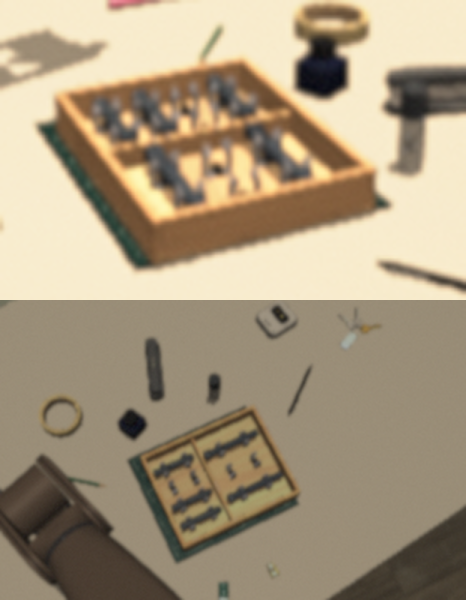

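Run:
```python
from h import *
a=cv2.imread('pics/n_top.png');v=cv2.cvtColor(a,cv2.COLOR_BGR2HSV)[...,2].astype(np.float32)
for n,y in(('long0',-55),('long2',55)):
    zs=np.arange(0,158,3);acc=0
    for d in(-3,0,3):
        P=np.array([[*(bay(y+d,z)+[.001,.0]),.038] for z in zs]);u=proj('top',P).astype(np.float32)
        acc=acc+cv2.remap(v,u[:,0].reshape(1,-1),u[:,1].reshape(1,-1),cv2.INTER_LINEAR)[0]/3
    print(n,' '.join(f'{z}:{int(i)}' for z,i in zip(zs,acc)))
```

```text
long0 0:145 3:120 6:90 9:71 12:65 15:65 18:65 21:66 24:64 27:64 30:65 33:64 36:61 39:62 42:61 45:60 48:58 51:58 54:58 57:57 60:58 63:60 66:61 69:61 72:61 75:62 78:62 81:63 84:63 87:63 90:64 93:62 96:61 99:61 102:61 105:61 108:61 111:61 114:58 117:59 120:59 123:61 126:61 129:61 132:64 135:67 138:68 141:70 144:86 147:112 150:137 153:148 156:140
long2 0:139 3:113 6:87 9:77 12:86 15:96 18:93 21:81 24:70 27:66 30:66 33:65 36:65 39:65 42:63 45:61 48:61 51:60 54:59 57:60 60:61 63:61 66:62 69:64 72:65 75:65 78:66 81:66 84:66 87:65 90:64 93:63 96:62 99:61 102:59 105:60 108:60 111:59 114:57 117:58 120:60 123:62 126:65 129:64 132:62 135:61 138:64 141:67 144:70 147:85 150:112 153:134 156:135
```

```bash
python3 -c "
from workcell import *
print(read_state()['t'],hand_in())"
```

```text
the job is handed in; nothing more can be done
35.45 None
```

The job is done and handed in at 35.4 s, with the robot clear of everything; the hand-in gives no verdict.

**What I did**
- I tipped the case onto its back over the edge of the mat. It lies there about 1.3° off square.
- Four loose markers were in view at the start, and I found no others later. The two long ones went into long bays 2 and 0, and the two short ones into short bays 3 and 0.
- The misplaced short marker moved from long bay 1 to short bay 1. The pink look-alike and the other things on the desk I did not touch on purpose.

**What the checks showed**
- **Seating:** each marker was pressed with 15–28 N until it stopped, always within about 1 mm of its expected seated height.
- **Final pictures:** all five markers lie level in their bays. The bystanders in those crops look unmoved; I did not measure them.
- **Lengthwise position:** a first measurement put the marker in long bay 0 about 10 mm off along its length. A profile along its axis showed it within a few millimetres, so the first was probably caused by shadow.
- **Side force:** it reached about 14 N while pressing, and the gripper read 14.5 mm on the 17 mm markers. I did not look into either, since neither affected the result.

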